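# Load the lantern battery case

### The job

Load the battery case: turn both orange turn buttons aside, lift the clear cover out and lay it flat on the black mat, grip rib up and lengthways in line with the mat. Then lay the three sound full-size blue cells in the case, one in each bay, with the white-banded end of each towards that bay's white contact plate and its plain end towards the spring. Leave the thin cell and the rusty cell where they lie.

Things in the scene. Friction and masses are not known exactly. Their poses are not given: they have to be found in the camera images.
- case: Dark green fixed case, 92 (x) x 210 (y) x 38 mm. Origin: centre of underside, on the bench. Cavity 66 x 184 mm, floor z = 4. Three bays along x, each 66 long, 42 wide, centred at x = 0, y = 52, 0, -52 mm, between ribs 10 wide with tops at z = 10. White contact plate (and floor stripe) at the +x end of bays y = 52 and -52, at the -x end of the middle bay; spring opposite. Axis of a laid cell: z = 17 mm.
- catch_a (a joint): Orange turn button on the case, pivot vertical at case x = -52, y = 0 mm. Bar 48 x 12 mm centred on the pivot, z 39 to 44 mm, with a finger rib along it 26 long, 8 thick, z 44 to 59 mm. Joint in rad: 0 = along case x, holding the cover down; positive anticlockwise from above; turns either way to 1.6, stays where left (0.03 N m); clear of the cover beyond +-1.25.
- catch_b (a joint): Orange turn button on the case, pivot vertical at case x = +52, y = 0 mm. Bar 48 x 12 mm centred on the pivot, z 39 to 44 mm, with a finger rib along it 26 long, 8 thick, z 44 to 59 mm. Joint in rad: 0 = along case x, holding the cover down; positive anticlockwise from above; turns either way to 1.6, stays where left (0.03 N m); clear of the cover beyond +-1.25.
- cover: Clear loose panel 76 (x) x 194 (y) x 4 mm, about 120 g, green strips on its short edges; in the middle a dark green grip rib 44 long (x), 12 thick (y), z 4 to 24 mm. Origin: centre of underside. Starts in the case's frame, axes parallel to the case's, underside 34 mm over the bench, flush with the 38 mm rim, 1.5 mm play all round, under the turn buttons; the bays show through it.
- mat: Black rubber mat fixed to the bench, 112 mm (x) by 224 mm (y), 3 mm thick; here the cover goes, its long side along the mat's long side. Origin at the centre of its underside, y along its long side.
- cell_1: Sound full-size cell to load (the three are interchangeable): blue cylinder, diameter 26, length 50 mm, 14 mm white band near its plus end (nub), about 65 g, does not roll. Origin on its axis at the middle of the white band, 13 mm above its support; +x along the axis to the plus end, 10 mm ahead; cell's middle at x = -15, plain end at -40 mm. Starts lying on the bench at any yaw.
- cell_2: Sound full-size cell to load (the three are interchangeable): blue cylinder, diameter 26, length 50 mm, 14 mm white band near its plus end (nub), about 65 g, does not roll. Origin on its axis at the middle of the white band, 13 mm above its support; +x along the axis to the plus end, 10 mm ahead; cell's middle at x = -15, plain end at -40 mm. Starts lying on the bench at any yaw.
- cell_3: Sound full-size cell to load (the three are interchangeable): blue cylinder, diameter 26, length 50 mm, 14 mm white band near its plus end (nub), about 65 g, does not roll. Origin on its axis at the middle of the white band, 13 mm above its support; +x along the axis to the plus end, 10 mm ahead; cell's middle at x = -15, plain end at -40 mm. Starts lying on the bench at any yaw.
- thin_cell: Look-alike that does not belong: a thin blue cell with a white band, 14.5 mm in diameter, 50 mm long. Leave it. Origin on its axis at the middle of the white band, x towards the plus end, 10 mm ahead.
- rusty_cell: Look-alike that does not belong: a leaked full-size blue cell, 26 mm in diameter, 50 mm long, with a white band at the plus end and 20 mm of brown rust at the other. Leave it. Origin on its axis at the middle of the white band, x towards the plus end, 10 mm ahead.
Mind the look-alikes: they are no part of the job. What is shaped like the cell_2 but green is not meant.

How it is judged (in metres and radians):
On the way, in this order (a step that is already met when the one before it is completed fails the run):
1. both turn buttons are turned aside ((value of joint catch_a above 1 rad or value of joint catch_a below -1 rad) and (value of joint catch_b above 1 rad or value of joint catch_b below -1 rad)), for 0.1 s.
2. the cover lies flat on the mat (horizontal distance between cover and mat below 0.035 m and z of cover in the frame of mat below 0.007 m and angle between cover's own z axis and vertical below 0.1 rad and angle between the x axis of cover and the x axis of mat, either way round below 0.3 rad and linear speed of cover below 0.02 m/s), for 0.2 s.
At the end, for the whole second after the job is handed in: Each bay holds one sound cell on its floor, within 12 mm of centred and 0.4 rad of straight, white band to the white plate. Cover flat on the mat, rib up, within 35 mm and 0.3 rad. Thin and rusty cells within 30 mm of their start. All released and at rest (all of step 2 and ((x of cell_1 in the frame of case between 0.003 and 0.027 m and y of cell_1 in the frame of case between 0.039 and 0.065 m and z of cell_1 in the frame of case between 0.01 and 0.022 m and angle between the x axis of cell_1 and the x axis of case, either way round below 0.4 rad) or (x of cell_2 in the frame of case between 0.003 and 0.027 m and y of cell_2 in the frame of case between 0.039 and 0.065 m and z of cell_2 in the frame of case between 0.01 and 0.022 m and angle between the x axis of cell_2 and the x axis of case, either way round below 0.4 rad) or (x of cell_3 in the frame of case between 0.003 and 0.027 m and y of cell_3 in the frame of case between 0.039 and 0.065 m and z of cell_3 in the frame of case between 0.01 and 0.022 m and angle between the x axis of cell_3 and the x axis of case, either way round below 0.4 rad)) and ((x of cell_1 in the frame of case between -0.027 and -0.003 m and y of cell_1 in the frame of case between -0.013 and 0.013 m and z of cell_1 in the frame of case between 0.01 and 0.022 m and angle between the x axis of cell_1 and the x axis of case, either way round below 0.4 rad) or (x of cell_2 in the frame of case between -0.027 and -0.003 m and y of cell_2 in the frame of case between -0.013 and 0.013 m and z of cell_2 in the frame of case between 0.01 and 0.022 m and angle between the x axis of cell_2 and the x axis of case, either way round below 0.4 rad) or (x of cell_3 in the frame of case between -0.027 and -0.003 m and y of cell_3 in the frame of case between -0.013 and 0.013 m and z of cell_3 in the frame of case between 0.01 and 0.022 m and angle between the x axis of cell_3 and the x axis of case, either way round below 0.4 rad)) and ((x of cell_1 in the frame of case between 0.003 and 0.027 m and y of cell_1 in the frame of case between -0.065 and -0.039 m and z of cell_1 in the frame of case between 0.01 and 0.022 m and angle between the x axis of cell_1 and the x axis of case, either way round below 0.4 rad) or (x of cell_2 in the frame of case between 0.003 and 0.027 m and y of cell_2 in the frame of case between -0.065 and -0.039 m and z of cell_2 in the frame of case between 0.01 and 0.022 m and angle between the x axis of cell_2 and the x axis of case, either way round below 0.4 rad) or (x of cell_3 in the frame of case between 0.003 and 0.027 m and y of cell_3 in the frame of case between -0.065 and -0.039 m and z of cell_3 in the frame of case between 0.01 and 0.022 m and angle between the x axis of cell_3 and the x axis of case, either way round below 0.4 rad)) and linear speed of each of cell_1, cell_2, cell_3 below 0.02 m/s and distance of each of thin_cell, rusty_cell from where it was at the start of the episode below 0.03 m); the robot touches nothing.
It also fails if it takes over 144 s, if anything falls off the work surface, if the arm or the gripper's body presses on something with over 40 N, if the wrist force passes 120 N, or if a joint passes its speed limit or range.

### The arm

A 7-joint arm with a two-finger parallel gripper is mounted at the origin on the work surface. World frame = base frame: x ahead of the robot, y to its left, z up, the work surface at z = 0. Lengths are in mm, angles in rad, forces in N, time in s.
With the tool pointing down it reaches from about 425 to 1025 mm from the base axis. Payload 3.6 kg.
Tool frame: the origin (TCP) lies at the very end of the fingers, on their centre line; the grasp point (between the pads) lies 19 mm behind it (arm.hold_point_z is the distance from the TCP to the grasp point, in mm); y points along the fingers, z is the direction in which the jaws open and shut, and the axes are right-handed (so a half turn about y gives the same grasp; the last joint's range is limited). The gripper opens to 85 mm and grips with 20 to 120 N. Pads are 22 mm wide; open, the fingers measure 114 mm over their backs; the gripper's body (76 mm by 85 mm) begins 54 mm behind the grasp point. The pads swing forward as they close: fully open they stand 13 mm farther back than shut.
Start: joints at [1.149, 0.591, 0.048, 1.609, -0.033, 0.943, -0.034], TCP at [233.423, -686.399, 231.302] pointing down, gripper open.
Joint ranges: [-2.69, 2.69], [-0.47, 2.24], [-1.27, 1.36], [0.19, 2.51], [-1.53, 4.68], [0.08, 2.07], [-3.09, 3.09]. Speed limits (rad/s): [2.57, 2.57, 3.14, 3.14, 3.14, 3.14, 3.14].

### API

Orientations are given as a rotation vector (axis times angle).
In Python, from workcell import arm gives the robot as it stands. The module is installed in compiled form; this text tells all that it offers.
- The arm moves only by the tool play_rows, never from a script. Its argument "increments" is a list of rows, each an object with "offset": the shift along the world's x, y, z in cm, a list of three; "spin": the turn about the world's z in rad; "gripper": the closure in counts, from 0 (fully open) to 255 (shut). In form: [{"offset": [dx, dy, dz], "spin": spin, "gripper": gripper}, ...]. A call has 1 to 10 rows; each row is the pose to reach, as a shift and turn from the pose measured when the call began; what a row does not reach only later rows make up. A row lasts 1/12 s, in which the tool goes at most 41.7 mm and 7.16 degrees, less where a joint would pass 70% of its speed; a pose out of reach is approached as far as the arm can. A call with a gripper value outside its range is refused whole. The fingers move at their own pace and stop on an object; the grip force is fixed at half the most. Time passes only in rows, so rows that repeat a pose let the fingers close. It gives the time, the measured TCP pose, the force and the opening at its end, in the units of the state.
- arm.read_state(): the state, without advancing time (a new reading comes with each control period).
- arm.camera(name): name is "scene" or "top" or "wrist"; returns a dict with "image" (400x640x3 uint8, blue, green, red), "vfov" (degrees; the focal length in pixels is half the picture's height over the tangent of half this angle, whatever the lens; pixels are square), "cx", "cy" (the principal point, pixels), "origin" and "attitude" of the camera in the world; the wrist camera has in their place "hand_eye" (4x4, takes a point from camera to tool coordinates, whose origin is the TCP and whose axes are the tool frame's). Camera axes: x right, y down, z forward; pixel columns grow to the right and rows downward; lengths in mm; the calibration is good to about 2 mm. The wrist camera is an equidistant fisheye: a pixel r from the principal point sees the ray r / f radians off the axis. A picture is of the moment at which its call begins: read the wrist's pose just before it. There is no depth.
- arm.hand_in(): hands the job in, once; it reports no verdict.
Trained networks look in a picture, given as the dict that the camera call returned (one of the last four; its "shot" number tells which), for a name from the list of things; names that differ only in an ending like _2 or _b are one class to them, and where a whole thing is asked for, a point or a joint stands for the part that bears it (a point fixed in the world has none). Each returns a list of dicts, best first, with "confidence" (0 to 1); they miss things now and then, are a little off and sometimes report something else, mostly with a low value. They report only what shows in the picture. A call takes as long as a camera call. They do not tell look-alikes from the thing itself.
- arm.look_for(name, picture): "position" ([x, y, z] in mm, in world coordinates, good to about 4 mm: the middle of the surface that is visible of it).
- arm.mark_of(name, picture): "position" ([x, y, z] in mm, in world coordinates, good to about 4 mm: a listed point, or the origin of a listed thing).
The state is a dict: "t": time; "qpos": joint angles; "dq": joint speeds; "joint_torque": joint torques, N m; "position": TCP position; "eef_rot": TCP orientation; "ft_force": force on the tool from outside, world axes, zero at the start; "ft_torque": the same for the moment, N m; "finger_gap": opening from 0.0 (shut) to 1.0 (fully open).
Only numpy, scipy, OpenCV 4.12 (cv2) and the standard library are available. Lean on these libraries where they do the work, as an engineer would, in place of code of your own. Each camera call takes 0.05 s, during which the arm holds its last target.

## Working session

There is one attempt and no reset: what is moved stays moved. The work goes in short steps, Python scripts to look and compute and a tool call to move; the robot and the scene stay as the last step left them, time stands still between calls to the robot, and variables do not carry over. Pictures are saved under pics/ and viewed, and the job is handed in when it is done.

Besides the shell and the picture viewer there is one more tool, called after "Call:" as name(argument=value, ...) on one line, values as JSON. play_rows: Moves the arm, as the interface text tells. Its arguments: {"type":"object","properties":{"increments":{"type":"array","items":{"type":"object","properties":{"offset":{"type":"array","items":{"type":"number"}},"spin":{"type":"number"},"gripper":{"type":"number"}}}}},"required":["increments"]}

```bash
mkdir -p pics; ls; python3 - <<'E'
from workcell import arm
import cv2
s=arm.read_state();print({k:s[k] for k in('t','position','eef_rot','ft_force','finger_gap')})
for n in('scene','top','wrist'):
    p=arm.camera(n);cv2.imwrite(f'pics/{n}0.png',p['image']);print(n,{k:v for k,v in p.items() if k!='image'})
    for o in ('case','catch_a','cover','mat','cell_1','thin_cell','rusty_cell'):
        print(n,o,[(d['position'],d['confidence']) for d in arm.mark_of(o,p)])
E
```

```text
pics
{'t': 0.0, 'position': array([ 233.14279761, -685.60145952,  230.11235137]), 'eef_rot': array([-0.33868131,  2.04644814, -2.04183057]), 'ft_force': array([ 0.16001502, -0.54448131,  0.2599669 ]), 'finger_gap': 1.0013534711711987}
scene {'vfov': 56.93690936124918, 'cx': 318.9572015154279, 'cy': 197.931931271373, 'origin': array([1012.89348468,   38.98775407,  618.06502684]), 'attitude': array([-1.79819429, -1.83163491,  0.68420386]), 'shot': 1}
scene case [([609.1, -172.0, 0.1], 0.74)]Traceback (most recent call last):
  File "<stdin>", line 7, in <module>
ValueError: it knows: case, cell, cover, mat, rusty_cell, thin_cell
```

```bash
python3 - <<'E'
from workcell import arm
import cv2,pickle
for n in('scene','top','wrist'):
    s=arm.read_state()
    p=arm.camera(n);cv2.imwrite(f'pics/{n}0.png',p['image']);print(n,{k:v for k,v in p.items() if k!='image'})
    pickle.dump((s,p),open(f'{n}0.pkl','wb'))
    for o in ('case','cover','mat','cell','thin_cell','rusty_cell'):
        print(n,o,[(d['position'],d['confidence']) for d in arm.mark_of(o,p)])
print(arm.read_state()['t'])
E
```

```text
scene {'vfov': 56.93690936124918, 'cx': 318.9572015154279, 'cy': 197.931931271373, 'origin': array([1012.89348468,   38.98775407,  618.06502684]), 'attitude': array([-1.79819429, -1.83163491,  0.68420386]), 'shot': 2}
scene case [([607.6, -172.0, 2.3], 0.69)]
scene cover []
scene mat [([611.4, 177.3, 2.5], 0.88)]
scene cell [([369.5, -79.8, 14.7], 0.74), ([422.7, -158.0, 13.6], 0.66), ([350.8, -301.2, 11.0], 0.59), ([460.1, -8.9, 13.9], 0.48), ([407.3, -242.8, 10.7], 0.48)]
scene thin_cell [([426.9, 154.4, 12.2], 0.49)]
scene rusty_cell [([341.4, 306.2, 14.5], 0.49)]
top {'vfov': 54.564853366847174, 'cx': 319.9583673417367, 'cy': 196.14704819753592, 'origin': array([469.39788048,  -3.8142761 , 814.26578357]), 'attitude': array([-2.1926821 ,  2.20908831, -0.03032054]), 'shot': 3}
top case [([606.5, -172.8, 0.1], 0.97)]
top cover [([607.2, -176.4, 34.6], 0.92)]
top mat [([609.8, 174.0, -0.3], 0.68)]
top cell [([407.3, -243.9, 12.8], 0.68), ([420.6, -158.5, 21.3], 0.64), ([458.4, -6.1, 14.5], 0.61), ([348.8, -302.4, 11.1], 0.54)]
top thin_cell [([427.1, 153.6, 12.2], 0.72), ([606.8, -172.2, 35.1], 0.19)]
top rusty_cell [([346.9, 303.7, 12.1], 0.58), ([417.4, -158.4, 16.0], 0.49)]
wrist {'vfov': 65.70646984690485, 'cx': 319.5073839358326, 'cy': 197.61144256671156, 'hand_eye': array([[ 9.31188755e-04,  9.57450528e-01,  2.88595944e-01,
        -7.32876499e+01],
       [-1.47958667e-03, -2.88594434e-01,  9.57450293e-01,
        -1.42547506e+02],
       [ 9.99998472e-01, -1.31856966e-03,  1.14789515e-03,
        -3.15571328e-01],
       [ 0.00000000e+00,  0.00000000e+00,  0.00000000e+00,
         1.00000000e+00]]), 'shot': 4}
wrist case []
wrist cover []
wrist mat []
wrist cell [([366.0, -80.3, 13.6], 0.75), ([346.7, -301.8, 15.0], 0.72)]
wrist thin_cell []
wrist rusty_cell []
1.15
```

View pics/top0.png

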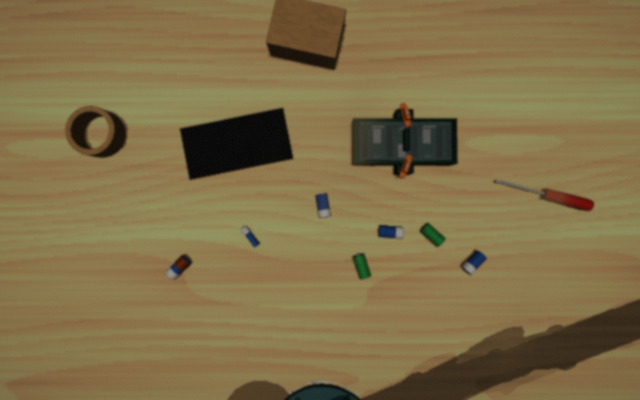

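View pics/scene0.png

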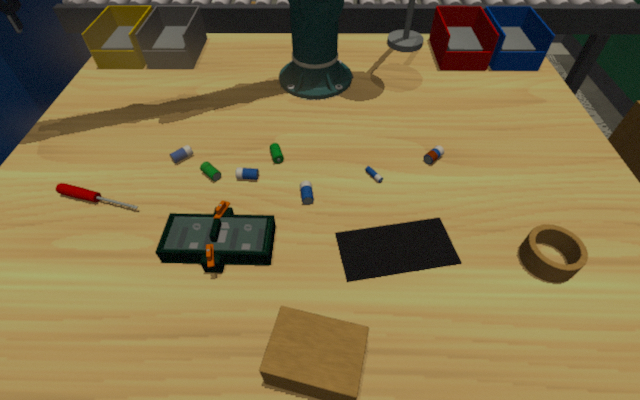

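View pics/wrist0.png

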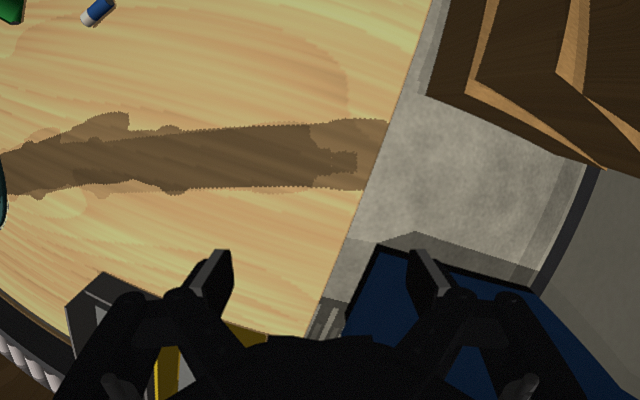

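```bash
cat > h.py <<'E'
import numpy as np,cv2,pickle
from scipy.spatial.transform import Rotation as R
def ray(p,px,s=None):
    px=np.atleast_2d(np.array(px,float)); f=200/np.tan(np.radians(p['vfov']/2))
    d=(px-[p['cx'],p['cy']])
    if 'hand_eye' in p:
        r=np.linalg.norm(d,axis=1);th=r/f;k=np.where(r>0,np.sin(th)/np.maximum(r,1e-9),1/f)
        v=np.c_[d*k[:,None],np.cos(th)]
        T=p['hand_eye'];Rt=R.from_rotvec(s['eef_rot']).as_matrix()
        return Rt@T[:3,3]+s['position'],(v@T[:3,:3].T)@Rt.T
    return np.array(p['origin']),np.c_[d/f,np.ones(len(d))]@R.from_rotvec(p['attitude']).as_matrix().T
def toz(p,px,z,s=None):
    o,v=ray(p,px,s); return o+v*((z-o[2])/v[:,2])[:,None]
def proj(p,pts,s=None):
    pts=np.atleast_2d(np.array(pts,float)); f=200/np.tan(np.radians(p['vfov']/2))
    if 'hand_eye' in p:
        T=p['hand_eye'];Rt=R.from_rotvec(s['eef_rot']).as_matrix()
        q=((pts-s['position'])@Rt-T[:3,3])@T[:3,:3]
        n=np.linalg.norm(q[:,:2],axis=1);th=np.arctan2(n,q[:,2])
        return q[:,:2]/n[:,None]*(th*f)[:,None]+[p['cx'],p['cy']]
    q=(pts-p['origin'])@R.from_rotvec(p['attitude']).as_matrix()
    return q[:,:2]/q[:,2:]*f+[p['cx'],p['cy']]
E
python3 - <<'E'
from h import *
s,p=pickle.load(open('top0.pkl','rb'))
print(R.from_rotvec(s['eef_rot']).as_matrix().round(3))
im=p['image']; hsv=cv2.cvtColor(im,cv2.COLOR_BGR2HSV)
cv2.imwrite('pics/top0c.png',cv2.resize(im[90:300,150:510],None,fx=2.2,fy=2.2,interpolation=cv2.INTER_CUBIC))
blk=(hsv[...,2]<45).astype(np.uint8); blk[:, :170]=0; blk[:100]=0; blk[190:]=0; 
n,l,st,c=cv2.connectedComponentsWithStats(blk)
for i in range(1,n):
    if st[i,4]>300:
        ys,xs=np.nonzero(l==i); w=toz(p,np.c_[xs,ys],3 if xs.mean()<300 else 38)[:,:2]
        print(st[i],cv2.minAreaRect(w.astype(np.float32)))
blue=cv2.inRange(hsv,(100,80,40),(130,255,255)); wht=cv2.inRange(hsv,(0,0,120),(179,70,255))
cv2.imwrite('pics/m.png',cv2.resize(np.hstack([blue,wht])[90:300],None,fx=.6,fy=.6))
n,l,st,c=cv2.connectedComponentsWithStats(blue)
for i in range(1,n):
    if st[i,4]>30: 
        ys,xs=np.nonzero(l==i); w=toz(p,np.c_[xs,ys],18)[:,:2]
        print('blue',c[i],w.mean(0),cv2.minAreaRect(w.astype(np.float32)))
n,l,st,c=cv2.connectedComponentsWithStats(wht)
for i in range(1,n):
    if st[i,4]>15: print('wht',c[i],st[i,4],toz(p,c[i],18)[0])
E
```

```text
[[-0.947 -0.     0.322]
 [-0.322  0.    -0.947]
 [ 0.    -1.    -0.   ]]
[ 181  109  111   70 5253] ((610.1185913085938, 177.6797332763672), (107.2825698852539, 218.72193908691406), 11.07187271118164)
[408 110  49  64 983] ((602.4759521484375, -226.0748291015625), (95.3400650024414, 127.4601821899414), 87.29630279541016)
[402 126  18  31 386] ((606.7681884765625, -179.51983642578125), (33.37530517578125, 61.29045104980469), 84.54771423339844)
blue [321.8880597  201.49253731] [485.65975176  -2.49077028] ((485.4559326171875, -2.5806007385253906), (29.37446403503418, 19.58585548400879), 9.033990859985352)
blue [387.08536585 231.15243902] [ 423.97482718 -135.41647025] ((424.289306640625, -135.24212646484375), (32.75908279418945, 20.409942626953125), 89.59619140625)
blue [251.85135135 238.97297297] [409.91616066 141.60934522] ((409.7422790527344, 141.4702606201172), (29.530961990356445, 10.218277931213379), 36.81196975708008)
blue [476.55063291 259.13924051] [ 365.82534645 -316.75455153] ((366.106201171875, -316.6554260253906), (21.37972640991211, 30.39571189880371), 44.164485931396484)
blue [175.65217391 269.41304348] [348.87967013 297.8233186 ] ((348.81732177734375, 297.8619689941406), (20.545150756835938, 9.615564346313477), 50.33161544799805)
wht [323.82258065 213.17741935] 62 [461.65470207  -6.27961738  18.        ]
wht [243.86111111 230.58333333] 36 [427.17947315 157.99345631  18.        ]
wht [399.79104478 232.70149254] 67 [ 420.63264115 -161.33034811   18.        ]
wht [470.23636364 268.47272727] 55 [ 346.99688169 -303.532663     18.        ]
wht [169.91803279 273.63934426] 61 [340.35570162 309.53767112  18.        ]
wht [321.875  381.3125] 16 [122.11321162   0.26478069  18.        ]
```

View pics/top0c.png

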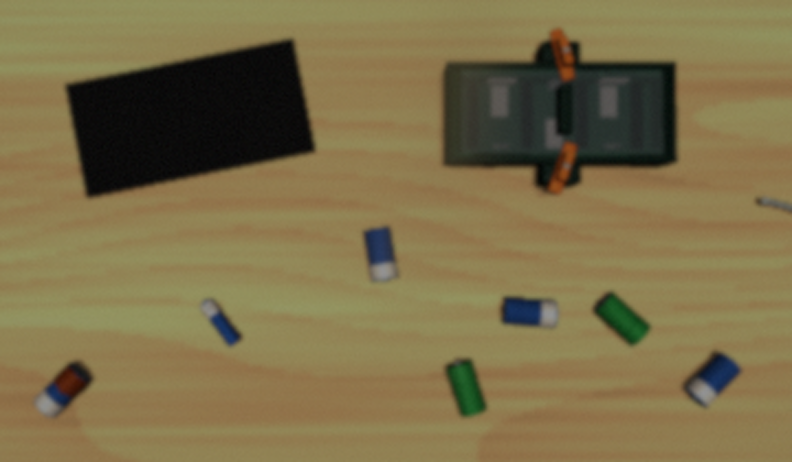

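Call:
play_rows(increments=[{"offset":[37,51,3],"spin":-0.33,"gripper":150},{"offset":[37,51,3],"spin":-0.33,"gripper":150},{"offset":[37,51,3],"spin":-0.33,"gripper":150},{"offset":[37,51,3],"spin":-0.33,"gripper":150},{"offset":[37,51,3],"spin":-0.33,"gripper":150},{"offset":[37,51,3],"spin":-0.33,"gripper":150},{"offset":[37,51,3],"spin":-0.33,"gripper":150},{"offset":[37,51,3],"spin":-0.33,"gripper":150},{"offset":[37,51,3],"spin":-0.33,"gripper":150},{"offset":[37,51,3],"spin":-0.33,"gripper":150}])

```text
t: 1.98
position: [478.8, -347.8, 251.6]
eef_rot: [-0.003, -2.22, 2.221]
ft_force: [-0.5, 0.3, -0.6]
finger_gap: 0.408
```

Call:
play_rows(increments=[{"offset":[11.8,17.5,0],"spin":0,"gripper":150},{"offset":[11.8,17.5,0],"spin":0,"gripper":150},{"offset":[11.8,17.5,0],"spin":0,"gripper":150},{"offset":[11.8,17.5,0],"spin":0,"gripper":150},{"offset":[11.8,17.5,0],"spin":0,"gripper":150},{"offset":[11.8,17.5,0],"spin":0,"gripper":150},{"offset":[11.8,17.5,0],"spin":0,"gripper":150}])

```text
t: 2.57
position: [599.3, -167.8, 251.6]
eef_rot: [-0.004, 2.219, -2.216]
ft_force: [-0.4, -1.3, 0.0]
finger_gap: 0.412
```

```bash
cat > look.py <<'E'
import sys
from h import *
from workcell import arm
def look(name,tag,objs=(),scale=1):
    s=arm.read_state();p=arm.camera(name)
    pickle.dump((s,p),open(tag+'.pkl','wb'));im=p['image']
    cv2.imwrite(f'pics/{tag}.png',im)
    print(tag,s['t'],s['position'].round(1),s['eef_rot'].round(3),s['ft_force'].round(1),s['finger_gap'])
    for o in objs:
        print(o,[(d['position'],d['confidence']) for d in arm.mark_of(o,p)])
    return s,p
if __name__=='__main__': look(sys.argv[1],sys.argv[2],sys.argv[3:])
E
python3 look.py wrist w1 case cover
```

```text
w1 2.5667 [ 599.3 -167.8  251.6] [-0.004  2.219 -2.216] [-0.4 -1.3  0. ] 0.41208392574563435
case []
cover [([605.8, -174.0, 37.1], 0.6)]
```

View pics/w1.png

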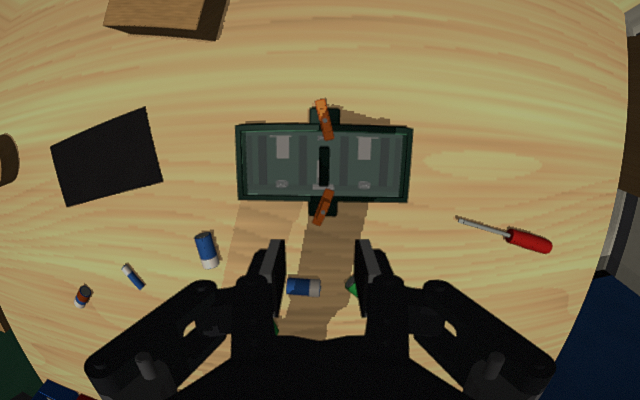

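```bash
python3 - <<'E'
from h import *
s,p=pickle.load(open('w1.pkl','rb'))
im=p['image'][85:235,220:430]
cv2.imwrite('pics/w1c.png',cv2.resize(im,None,fx=3.8,fy=3.8,interpolation=cv2.INTER_CUBIC))
cv2.imwrite('pics/w1t.png',cv2.resize(p['image'][220:360,220:420],None,fx=4,fy=4,interpolation=cv2.INTER_CUBIC))
E
```

```text
(no output)
```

View pics/w1c.png

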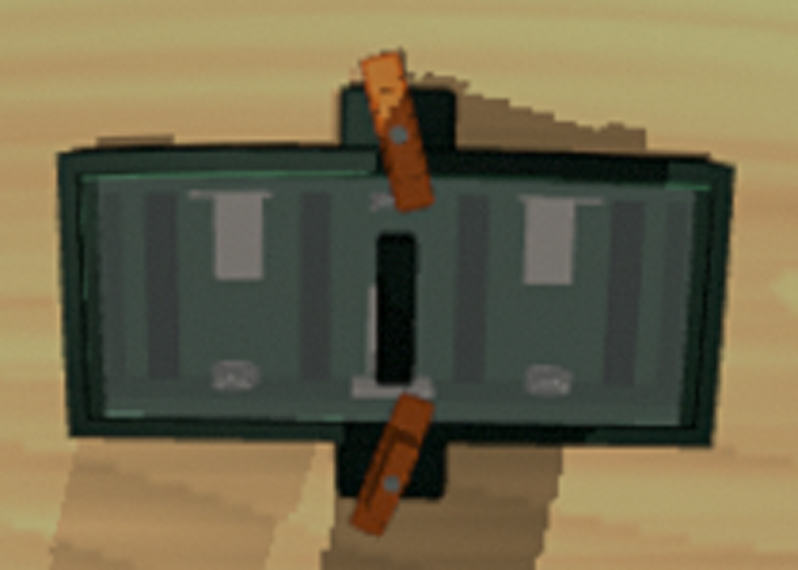

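View pics/w1t.png

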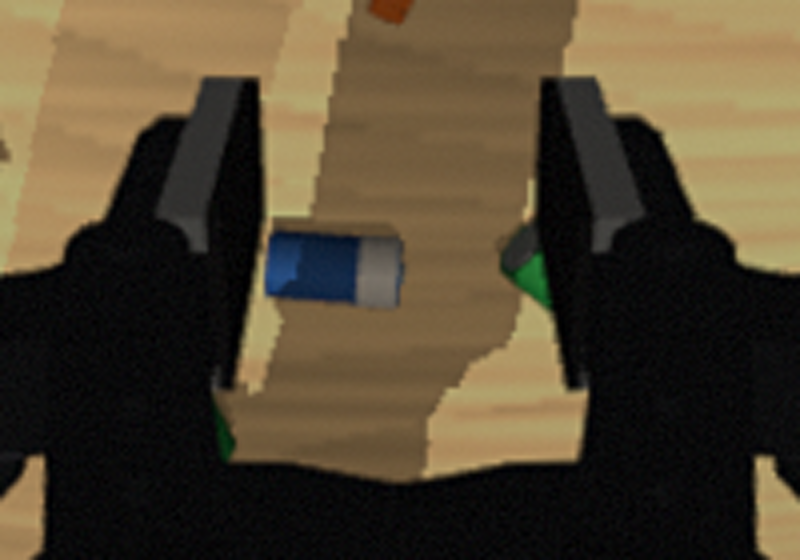

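```bash
python3 - <<'E'
from h import *
s,p=pickle.load(open('w1.pkl','rb'))
c=np.array([(58,155),(733,167),(712,445),(70,435)])/3.8+[220,85]
w=toz(p,c,38,s);print(w.round(1),w.mean(0))
e=[w[0]-w[1],w[3]-w[2]];print([np.arctan2(-v[0],v[1]) for v in e],[np.linalg.norm(v) for v in e])
e=[w[0]-w[3],w[1]-w[2]];print([np.arctan2(v[1],v[0]) for v in e],[np.linalg.norm(v) for v in e])
d=np.array([(398,133),(391,484)])/3.8+[220,85]
for z in (45,59):print(toz(p,d,z,s).round(1))
b=np.array([(383,55),(415,210),(417,395),(368,530)])/3.8+[220,85]
w=toz(p,b,44,s);
for i in(0,2): v=w[i]-w[i+1];print('bar',np.arctan2(v[1],v[0]),w[i:i+2].mean(0),np.linalg.norm(v))
Rt=R.from_rotvec(s['eef_rot']).as_matrix()
for y in (-15,-10,-5,0):
  q=np.array([[x,y,z] for x in(-11,11) for z in(-17.4,17.4)])@Rt.T+s['position']
  print(y,((proj(p,q,s)-[220,220])*4).round(0).tolist())
E
```

```text
[[ 653.   -68.8   38. ]
 [ 650.8 -277.3   38. ]
 [ 560.6 -276.7   38. ]
 [ 562.9  -68.    38. ]] [ 606.79931751 -172.6887184    38.        ]
[np.float64(-0.010502352020462284), np.float64(-0.011135351716384323)] [np.float64(208.57494339070414), np.float64(208.7368319299005)]
[np.float64(-0.009049819011027811), np.float64(-0.007258163889102076)] [np.float64(90.09395709641836), np.float64(90.22646720167441)]
[[ 658.4 -173.1   45. ]
 [ 549.5 -171.9   45. ]]
[[ 658.9 -172.9   59. ]
 [ 554.4 -171.7   59. ]]
bar 0.20871233042730175 [ 658.44265389 -173.50574117   44.        ] 47.22142498115856
bar -0.3233786515888466 [ 555.88088355 -172.20048586   44.        ] 47.17417207221389
-15 [[247.0, 110.0], [550.0, 109.0], [256.0, 270.0], [541.0, 269.0]]
-10 [[252.0, 91.0], [546.0, 91.0], [260.0, 248.0], [537.0, 248.0]]
-5 [[256.0, 74.0], [541.0, 74.0], [264.0, 228.0], [533.0, 227.0]]
0 [[260.0, 58.0], [537.0, 57.0], [268.0, 208.0], [530.0, 208.0]]
```

Call:
play_rows(increments=[{"offset":[5.9,-0.5,-12],"spin":0.22,"gripper":150},{"offset":[5.9,-0.5,-14],"spin":0.22,"gripper":150},{"offset":[5.9,-0.5,-15],"spin":0.22,"gripper":150},{"offset":[5.9,-0.5,-15],"spin":0.22,"gripper":150},{"offset":[5.9,-0.5,-15],"spin":0.22,"gripper":150},{"offset":[5.9,-0.5,-18],"spin":0.22,"gripper":150},{"offset":[5.9,-0.5,-20.3],"spin":0.22,"gripper":150},{"offset":[5.9,-0.5,-20.3],"spin":0.22,"gripper":150},{"offset":[5.9,-0.5,-20.3],"spin":0.22,"gripper":150}])

```text
t: 3.47
position: [653.2, -181.8, 49.0]
eef_rot: [-0.228, 2.108, -2.113]
ft_force: [0.0, -0.1, -0.7]
finger_gap: 0.409
```

```bash
python3 look.py wrist w2
```

```text
w2 3.4667 [ 653.2 -181.8   49. ] [-0.228  2.108 -2.113] [ 0.  -0.1 -0.7] 0.40916206280695117
```

View pics/w2.png

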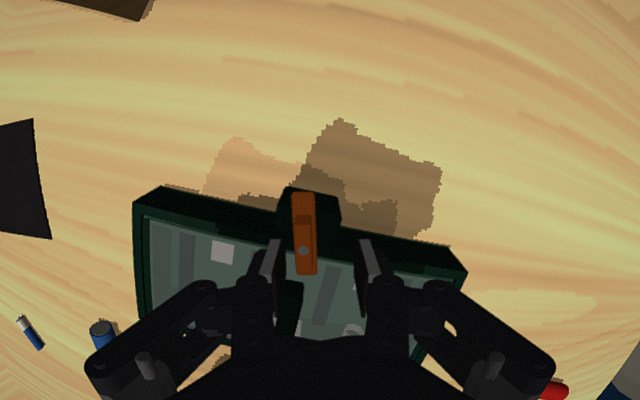

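Call:
play_rows(increments=[{"offset":[0,0,0],"spin":0,"gripper":150},{"offset":[0,0,0],"spin":0,"gripper":150}])

```text
t: 3.68
position: [656.1, -183.1, 53.2]
eef_rot: [-0.219, 2.102, -2.113]
ft_force: [0.8, 0.6, 0.6]
finger_gap: 0.414
```

```bash
python3 look.py wrist w3 cover
```

```text
w3 3.6833 [ 656.1 -183.1   53.2] [-0.219  2.102 -2.113] [0.8 0.6 0.6] 0.413663034978099
cover [([607.8, -171.7, 35.3], 0.6)]
```

```bash
python3 - <<'E'
from h import *
for t in('w1','w2','w3'):
    s,p=pickle.load(open(t+'.pkl','rb'))
    im=p['image'].copy()
    ps=np.array([(52,0,59),(52,24,44),(-52,0,59),(46,105,38),(46,-105,38),(-46,105,38)],float)
    c,sn=np.cos(-.01),np.sin(-.01)
    w=np.c_[606.8+c*ps[:,0]-sn*ps[:,1],-172.7+sn*ps[:,0]+c*ps[:,1],ps[:,2]]
    u=proj(p,w,s); print(t,s['qpos'].round(4),s['dq'].round(3),u.round(0).tolist())
    for x in u: cv2.circle(im,tuple(int(round(v)) for v in x),2,(255,0,255),-1)
    cv2.imwrite(f'pics/{t}o.png',im)
E
```

```text
w1 [ 0.1561  0.4388  0.0624  1.8337 -0.0374  0.8686 -1.3281] [ 0.056 -0.011  0.082  0.031  0.031  0.009  0.016] [[325.0, 120.0], [303.0, 119.0], [323.0, 212.0], [235.0, 125.0], [414.0, 128.0], [238.0, 200.0]]
w2 [ 1.9960e-01  7.5390e-01  5.6000e-03  1.8196e+00 -1.8000e-03  5.6960e-01
 -1.1528e+00] [-0.005 -0.036 -0.006 -0.032 -0.001 -0.009 -0.001] [[305.0, 250.0], [261.0, 228.0], [274.0, 385.0], [132.0, 202.0], [470.0, 272.0], [139.0, 319.0]]
w3 [ 2.0000e-01  7.4880e-01  6.2000e-03  1.8168e+00 -1.5000e-03  5.6980e-01
 -1.1529e+00] [-0.003  0.005 -0.002  0.003 -0.    -0.004  0.001] [[301.0, 251.0], [259.0, 229.0], [272.0, 383.0], [134.0, 204.0], [463.0, 272.0], [140.0, 319.0]]
```

View pics/w3o.png

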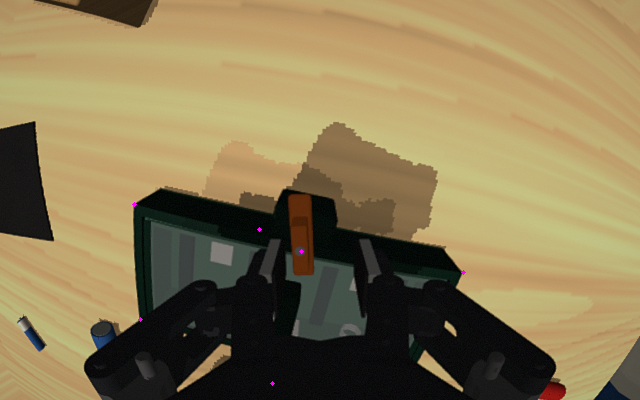

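View pics/w2o.png

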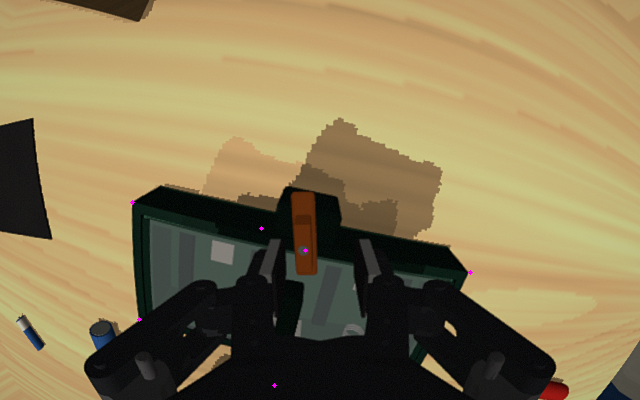

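Call:
play_rows(increments=[{"offset":[0.2,1.0,0],"spin":0,"gripper":150},{"offset":[0.2,1.0,-0.5],"spin":0,"gripper":150},{"offset":[0.2,1.0,-0.5],"spin":0,"gripper":150}])

```text
t: 4.03
position: [657.9, -170.3, 47.0]
eef_rot: [-0.223, 2.103, -2.109]
ft_force: [-0.1, -0.1, 0.1]
finger_gap: 0.412
```

Call:
play_rows(increments=[{"offset":[0,-0.25,0.1],"spin":0,"gripper":150},{"offset":[0,-0.25,0.1],"spin":0,"gripper":230},{"offset":[0,-0.25,0.1],"spin":0,"gripper":255},{"offset":[0,-0.25,0.1],"spin":0,"gripper":255},{"offset":[0,-0.25,0.1],"spin":0,"gripper":255}])

```text
t: 4.45
position: [657.8, -172.8, 48.1]
eef_rot: [-0.224, 2.104, -2.109]
ft_force: [-0.9, 0.2, 1.9]
finger_gap: 0.069
```

Call:
play_rows(increments=[{"offset":[0,0,0],"spin":0.12,"gripper":255},{"offset":[0,0,0],"spin":0.24,"gripper":255},{"offset":[0,0,0],"spin":0.36,"gripper":255},{"offset":[0,0,0],"spin":0.48,"gripper":255},{"offset":[0,0,0],"spin":0.6,"gripper":255},{"offset":[0,0,0],"spin":0.72,"gripper":255},{"offset":[0,0,0],"spin":0.84,"gripper":255},{"offset":[0,0,0],"spin":0.96,"gripper":255},{"offset":[0,0,0],"spin":1.08,"gripper":255},{"offset":[0,0,0],"spin":1.2,"gripper":255}])

```text
t: 5.28
position: [659.0, -173.8, 48.1]
eef_rot: [-1.128, 1.316, -1.321]
ft_force: [1.9, -0.2, -1.7]
finger_gap: 0.067
```

Call:
play_rows(increments=[{"offset":[0,0,0],"spin":0.05,"gripper":255},{"offset":[0,0,0],"spin":0.05,"gripper":255}])

```text
t: 5.45
position: [659.1, -173.8, 48.1]
eef_rot: [-1.153, 1.28, -1.283]
ft_force: [0.1, 1.4, 0.2]
finger_gap: 0.072
```

```bash
cat > st.py <<'E'
from h import *
from workcell import arm
s=arm.read_state();M=R.from_rotvec(s['eef_rot']).as_matrix()
print(round(s['t'],2),s['position'].round(1),'jaw',np.arctan2(M[1,2],M[0,2]).round(3),'tilt',M[2].round(3),s['ft_force'].round(1),round(s['finger_gap']*85,1),'q',s['qpos'].round(2))
E
python3 st.py
```

```text
5.45 [ 659.1 -173.8   48.1] jaw -0.101 tilt [-0.004 -1.     0.006] [0.1 1.4 0.2] 6.1 q [ 0.41  0.78 -0.33  1.81  0.39  0.62 -0.25]
```

Call:
play_rows(increments=[{"offset":[0,0,0],"spin":0,"gripper":205},{"offset":[0,0,0],"spin":0,"gripper":205},{"offset":[0,0,2],"spin":0,"gripper":205},{"offset":[0,0,4.5],"spin":0,"gripper":205},{"offset":[-4,0,6],"spin":0.12,"gripper":180},{"offset":[-7,0,6],"spin":0.24,"gripper":150},{"offset":[-10.4,0.2,6],"spin":0.36,"gripper":150},{"offset":[-10.4,0.2,6],"spin":0.48,"gripper":150},{"offset":[-10.4,0.2,6],"spin":0.6,"gripper":150},{"offset":[-10.4,0.2,6],"spin":0.72,"gripper":150}])

```text
t: 6.28
position: [554.2, -172.4, 108.3]
eef_rot: [-1.435, 0.738, -0.738]
ft_force: [0.3, 0.1, 1.1]
finger_gap: 0.411
```

```bash
python3 st.py
```

```text
6.28 [ 554.2 -172.4  108.3] jaw 0.624 tilt [-0.003 -1.     0.005] [0.3 0.1 1.1] 34.9 q [ 0.63  0.64 -0.56  2.01  0.55  0.64  0.33]
```

Spin the rest (to 1.25) and descend to z≈48.

Call:
play_rows(increments=[{"offset":[0,0,0],"spin":0.12,"gripper":150},{"offset":[0,0,0],"spin":0.24,"gripper":150},{"offset":[0,0,0],"spin":0.36,"gripper":150},{"offset":[0,0,0],"spin":0.48,"gripper":150},{"offset":[0,0,0],"spin":0.6,"gripper":150},{"offset":[0,0,0],"spin":0.63,"gripper":150},{"offset":[0,0,0],"spin":0.63,"gripper":150}])

```text
t: 6.87
position: [554.0, -172.8, 108.1]
eef_rot: [-1.55, 0.252, -0.249]
ft_force: [-0.2, 1.3, 0.6]
finger_gap: 0.414
```

```bash
python3 st.py; python3 look.py wrist w4 cover; python3 look.py top t4
```

```text
6.87 [ 554.  -172.8  108.1] jaw 1.251 tilt [-0.003 -1.     0.005] [-0.2  1.3  0.6] 35.2 q [ 0.73  0.69 -0.73  2.    0.69  0.72  0.83]
w4 6.8667 [ 554.  -172.8  108.1] [-1.55   0.252 -0.249] [-0.2  1.3  0.6] 0.414032757828372
cover [([605.1, -170.6, 34.3], 0.69)]
t4 6.9667 [ 554.1 -172.6  108.3] [-1.551  0.252 -0.249] [-0.5 -0.4  0.1] 0.41288392476409785
```

View pics/w4.png

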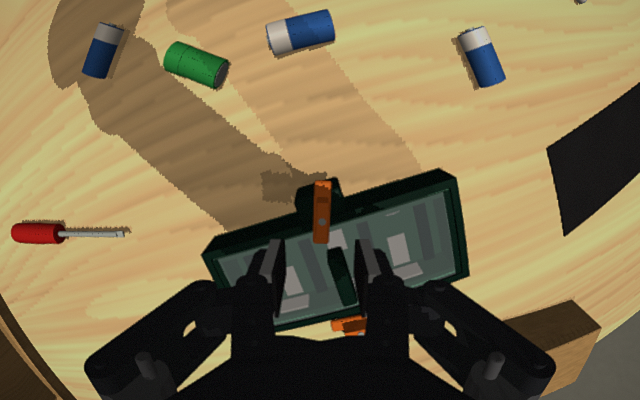

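Call:
play_rows(increments=[{"offset":[0,0.05,-3],"spin":0,"gripper":150},{"offset":[0,0.05,-6],"spin":0,"gripper":150},{"offset":[0,0.05,-6],"spin":0,"gripper":150},{"offset":[0,0.05,-6],"spin":0,"gripper":150},{"offset":[0,0.05,-6],"spin":0,"gripper":230},{"offset":[0,0.05,-6],"spin":0,"gripper":255},{"offset":[0,0.05,-6],"spin":0,"gripper":255},{"offset":[0,0.05,-6],"spin":0,"gripper":255}])

```text
t: 7.68
position: [555.6, -171.5, 50.1]
eef_rot: [-1.55, 0.249, -0.251]
ft_force: [-0.2, 1.2, 6.8]
finger_gap: 0.068
```

```bash
python3 st.py
```

```text
7.68 [ 555.6 -171.5   50.1] jaw 1.252 tilt [ 0.    -1.     0.006] [-0.2  1.2  6.8] 5.8 q [ 0.67  0.76 -0.64  2.03  0.78  0.62  0.74]
```

Call:
play_rows(increments=[{"offset":[0,0,0],"spin":-0.12,"gripper":255},{"offset":[0,0,0],"spin":-0.24,"gripper":255},{"offset":[0,0,0],"spin":-0.36,"gripper":255},{"offset":[0,0,0],"spin":-0.48,"gripper":255},{"offset":[0,0,0],"spin":-0.6,"gripper":255},{"offset":[0,0,0],"spin":-0.72,"gripper":255},{"offset":[0,0,0],"spin":-0.84,"gripper":255},{"offset":[0,0,0],"spin":-0.96,"gripper":255},{"offset":[0,0,0],"spin":-1.08,"gripper":255},{"offset":[0,0,0],"spin":-1.15,"gripper":255}])

```text
t: 8.52
position: [555.2, -171.8, 50.3]
eef_rot: [-1.25, 1.133, -1.141]
ft_force: [0.5, -0.9, -3.3]
finger_gap: 0.066
```

```bash
python3 st.py
```

```text
8.52 [ 555.2 -171.8   50.3] jaw 0.097 tilt [ 0.001 -1.     0.006] [ 0.5 -0.9 -3.3] 5.6 q [ 0.47  0.69 -0.35  2.04  0.48  0.48 -0.14]
```

Call:
play_rows(increments=[{"offset":[0,0,0],"spin":0,"gripper":205},{"offset":[0,0,0],"spin":0,"gripper":205},{"offset":[0,0,2],"spin":0,"gripper":205},{"offset":[0,0,4.5],"spin":0,"gripper":205},{"offset":[2,0,6],"spin":0.12,"gripper":180},{"offset":[5.1,-0.1,6],"spin":0.24,"gripper":150},{"offset":[5.1,-0.1,6],"spin":0.36,"gripper":150},{"offset":[5.1,-0.1,6],"spin":0.48,"gripper":150},{"offset":[5.1,-0.1,6],"spin":0.6,"gripper":150},{"offset":[5.1,-0.1,6],"spin":0.72,"gripper":150}])

```text
t: 9.35
position: [606.5, -173.1, 110.8]
eef_rot: [-1.486, 0.581, -0.587]
ft_force: [-0.1, 1.2, 0.4]
finger_gap: 0.413
```

Call:
play_rows(increments=[{"offset":[0,0,0],"spin":0.12,"gripper":150},{"offset":[0,0,0],"spin":0.24,"gripper":150},{"offset":[0,0,0],"spin":0.36,"gripper":150},{"offset":[0,0,0],"spin":0.48,"gripper":150},{"offset":[0,0,0],"spin":0.6,"gripper":150},{"offset":[0,0,0],"spin":0.72,"gripper":150},{"offset":[0,0,0],"spin":0.74,"gripper":150},{"offset":[0,0,0],"spin":0.74,"gripper":150}])

```text
t: 10.02
position: [606.5, -173.6, 111.0]
eef_rot: [-1.564, 0.005, -0.008]
ft_force: [0.3, 0.8, -0.5]
finger_gap: 0.409
```

```bash
python3 st.py; python3 look.py wrist w5 cover case;python3 look.py top t5 cover case
```

```text
10.02 [ 606.5 -173.6  111. ] jaw 1.562 tilt [ 0.002 -1.     0.006] [ 0.3  0.8 -0.5] 34.8 q [ 0.74  0.76 -0.8   1.89  0.73  0.82  1.11]
w5 10.0167 [ 606.5 -173.6  111. ] [-1.564  0.005 -0.008] [ 0.3  0.8 -0.5] 0.4094761526742575
cover [([606.4, -173.1, 34.4], 0.84)]
case [([462.3, -10.0, 12.5], 0.7)]
t5 10.1667 [ 606.6 -173.3  111. ] [-1.565  0.005 -0.008] [-0.1  0.7 -0.1] 0.41202099455304114
cover [([608.1, -176.5, 32.4], 0.82)]
case [([424.8, 156.4, 7.7], 0.46)]
```

View pics/w5.png

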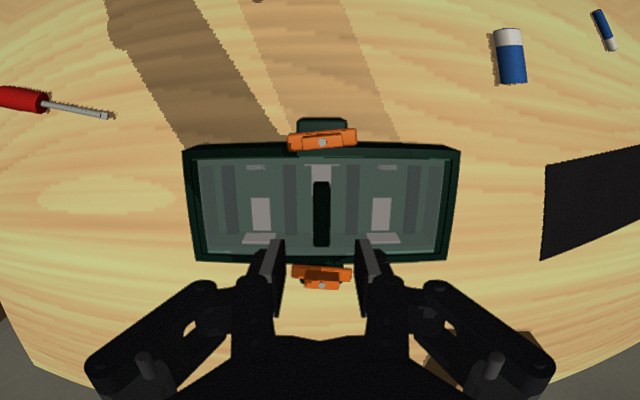

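Call:
play_rows(increments=[{"offset":[0,0.05,-3],"spin":0,"gripper":150},{"offset":[0,0.05,-6.7],"spin":0,"gripper":150},{"offset":[0,0.05,-6.7],"spin":0,"gripper":150},{"offset":[0,0.05,-6.7],"spin":0,"gripper":150},{"offset":[0,0.05,-6.7],"spin":0,"gripper":230},{"offset":[0,0.05,-6.7],"spin":0,"gripper":255},{"offset":[0,0.05,-6.7],"spin":0,"gripper":255},{"offset":[0,0.05,-6.7],"spin":0,"gripper":255}])

```text
t: 10.98
position: [608.2, -172.3, 46.2]
eef_rot: [-1.566, 0.001, -0.01]
ft_force: [-0.1, 0.4, 7.0]
finger_gap: 0.12
```

```bash
python3 st.py
```

```text
10.98 [ 608.2 -172.3   46.2] jaw 1.564 tilt [ 0.005 -1.     0.005] [-0.1  0.4  7. ] 10.2 q [ 0.69  0.83 -0.73  1.91  0.83  0.72  1.03]
```

Call:
play_rows(increments=[{"offset":[0,0,0.7],"spin":0,"gripper":255},{"offset":[0,0,1.5],"spin":0,"gripper":255},{"offset":[0,0,3],"spin":0,"gripper":255},{"offset":[0,0,5],"spin":0,"gripper":255},{"offset":[0,0,7.5],"spin":0,"gripper":255},{"offset":[0,0,10],"spin":0,"gripper":255},{"offset":[0,0,10],"spin":0,"gripper":255}])

```text
t: 11.57
position: [611.8, -171.9, 152.5]
eef_rot: [-1.567, -0.006, -0.017]
ft_force: [1.5, 0.7, -0.4]
finger_gap: 0.119
```

```bash
python3 st.py; python3 look.py scene s6
```

```text
11.57 [ 611.8 -171.9  152.5] jaw 1.564 tilt [ 0.015 -1.     0.004] [ 1.5  0.7 -0.4] 10.1 q [ 0.77  0.71 -0.85  1.86  0.69  0.87  1.14]
s6 11.5667 [ 611.8 -171.9  152.5] [-1.567 -0.006 -0.017] [ 1.5  0.7 -0.4] 0.1185295835181052
```

View pics/s6.png

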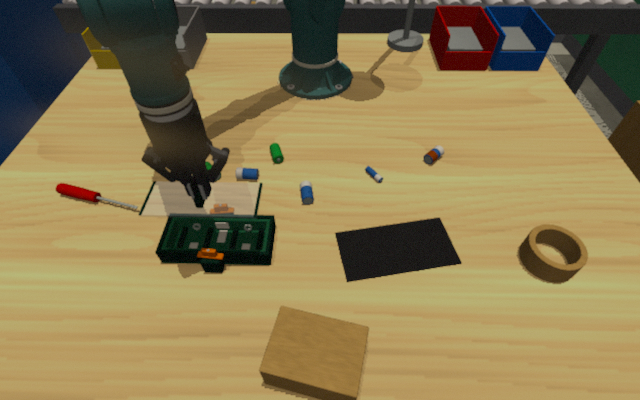

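Call:
play_rows(increments=[{"offset":[0,3,0],"spin":0,"gripper":255},{"offset":[0,7,0],"spin":0.05,"gripper":255},{"offset":[0,11,0],"spin":0.1,"gripper":255},{"offset":[0,15,0],"spin":0.15,"gripper":255},{"offset":[0,19,0],"spin":0.2,"gripper":255},{"offset":[0,23,0],"spin":0.2,"gripper":255},{"offset":[-0.2,27,0],"spin":0.2,"gripper":255},{"offset":[-0.2,31,0],"spin":0.2,"gripper":255},{"offset":[-0.2,34.9,0],"spin":0.2,"gripper":255},{"offset":[-0.2,34.9,0],"spin":0.2,"gripper":255}])

```text
t: 12.45
position: [606.2, 189.3, 151.9]
eef_rot: [-1.549, -0.172, 0.15]
ft_force: [-0.4, 1.7, -0.3]
finger_gap: 0.12
```

```bash
python3 st.py
```

```text
12.45 [606.2 189.3 151.9] jaw 1.777 tilt [ 0.016 -1.     0.014] [-0.4  1.7 -0.3] 10.2 q [ 0.21  0.72 -0.88  1.87  0.71  0.88  0.76]
```

Call:
play_rows(increments=[{"offset":[0.3,-1.1,-3],"spin":-0.01,"gripper":255},{"offset":[0.3,-1.1,-6],"spin":-0.01,"gripper":255},{"offset":[0.3,-1.1,-9],"spin":-0.01,"gripper":255},{"offset":[0.3,-1.1,-11],"spin":-0.01,"gripper":255},{"offset":[0.3,-1.1,-12],"spin":-0.01,"gripper":255},{"offset":[0.3,-1.1,-12.5],"spin":-0.01,"gripper":255},{"offset":[0.3,-1.1,-12.5],"spin":-0.01,"gripper":255}])

```text
t: 13.03
position: [608.6, 178.0, 26.2]
eef_rot: [-1.55, -0.163, 0.144]
ft_force: [0.5, -0.8, 0.1]
finger_gap: 0.121
```

```bash
python3 st.py;python3 look.py scene s7
```

```text
13.03 [608.6 178.   26.2] jaw 1.767 tilt [ 0.014 -1.     0.014] [ 0.5 -0.8  0.1] 10.3 q [ 0.13  0.87 -0.73  1.92  0.89  0.69  0.63]
s7 13.0333 [608.6 178.   26.2] [-1.55  -0.163  0.144] [ 0.5 -0.8  0.1] 0.1211754293977583
```

View pics/s7.png

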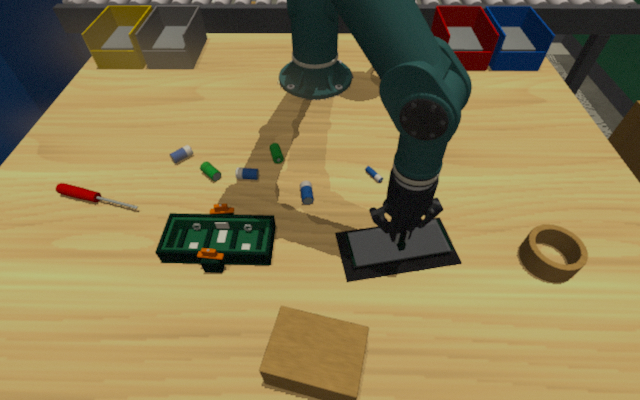

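Lower the last ~10 mm gently.

Call:
play_rows(increments=[{"offset":[0,0,-0.4],"spin":0,"gripper":255},{"offset":[0,0,-0.8],"spin":0,"gripper":255},{"offset":[0,0,-1.0],"spin":0,"gripper":255},{"offset":[0,0,-1.1],"spin":0,"gripper":255}])

```text
t: 13.42
position: [609.6, 178.4, 16.5]
eef_rot: [-1.549, -0.165, 0.142]
ft_force: [0.7, 0.6, -1.2]
finger_gap: 0.116
```

```bash
python3 st.py
```

```text
13.42 [609.6 178.4  16.5] jaw 1.766 tilt [ 0.016 -1.     0.015] [ 0.7  0.6 -1.2] 9.8 q [ 0.12  0.88 -0.71  1.92  0.91  0.68  0.61]
```

Call:
play_rows(increments=[{"offset":[0,0,-0.2],"spin":0,"gripper":255},{"offset":[0,0,-0.2],"spin":0,"gripper":255},{"offset":[0,0,-0.2],"spin":0,"gripper":150},{"offset":[0,0,-0.1],"spin":0,"gripper":150},{"offset":[0,0,0],"spin":0,"gripper":150},{"offset":[0,0,3],"spin":0,"gripper":150},{"offset":[0,0,7],"spin":0,"gripper":150},{"offset":[0,0,11],"spin":0,"gripper":150},{"offset":[0,0,14],"spin":0,"gripper":150},{"offset":[0,0,14],"spin":0,"gripper":150}])

```text
t: 14.25
position: [613.3, 181.6, 163.6]
eef_rot: [-1.545, -0.174, 0.133]
ft_force: [-0.2, 1.3, 0.0]
finger_gap: 0.414
```

```bash
python3 st.py;python3 look.py wrist w8 cover mat;python3 look.py top t8 cover mat cell; python3 - <<'E'
from h import *
s,p=pickle.load(open('t8.pkl','rb'))
cv2.imwrite('pics/t8c.png',cv2.resize(p['image'][90:300,150:510],None,fx=2.2,fy=2.2,interpolation=cv2.INTER_CUBIC))
E
```

```text
14.25 [613.3 181.6 163.6] jaw 1.767 tilt [ 0.028 -0.999  0.018] [-0.2  1.3  0. ] 35.2 q [ 0.23  0.71 -0.89  1.86  0.7   0.88  0.78]
w8 14.25 [613.3 181.6 163.6] [-1.545 -0.174  0.133] [-0.2  1.3  0. ] 0.4138454861930128
cover [([606.4, 179.2, 3.2], 0.76)]
mat []
t8 14.4 [609.5 177.8 156.4] [-1.55  -0.165  0.141] [-0.4 -0.8 -1.1] 0.41031256123400567
cover []
mat []
cell []
```

View pics/t8c.png

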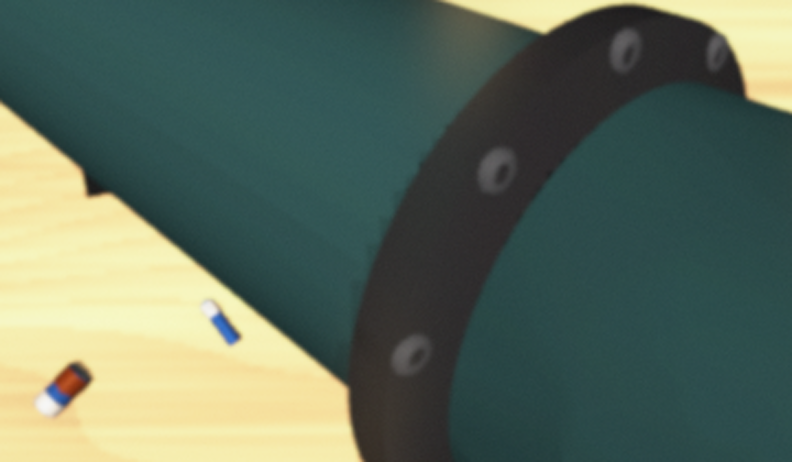

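View pics/w8.png

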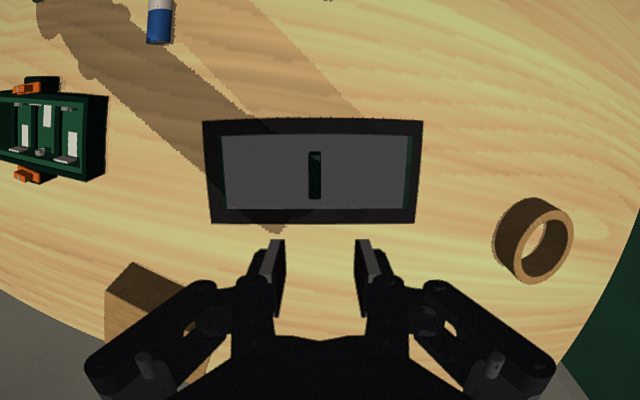

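Call:
play_rows(increments=[{"offset":[-3,-4,0],"spin":-0.04,"gripper":105},{"offset":[-6,-8,0],"spin":-0.04,"gripper":105},{"offset":[-8,-11,0],"spin":-0.04,"gripper":105},{"offset":[-10.5,-14.5,0],"spin":-0.04,"gripper":105},{"offset":[-13,-18,-1],"spin":-0.04,"gripper":105},{"offset":[-13.3,-18.2,-2],"spin":-0.04,"gripper":105},{"offset":[-13.3,-18.2,-3],"spin":-0.04,"gripper":105},{"offset":[-13.3,-18.2,-3],"spin":-0.04,"gripper":105}])

```text
t: 15.27
position: [472.7, -6.4, 122.6]
eef_rot: [-1.553, -0.125, 0.115]
ft_force: [1.1, -0.5, 0.5]
finger_gap: 0.586
```

```bash
python3 st.py;python3 look.py wrist w9 cell
```

```text
15.27 [472.7  -6.4 122.6] jaw 1.724 tilt [ 0.007 -1.     0.014] [ 1.1 -0.5  0.5] 49.8 q [ 0.57  0.6  -0.86  2.23  0.77  0.64  0.86]
w9 15.2667 [472.7  -6.4 122.6] [-1.553 -0.125  0.115] [ 1.1 -0.5  0.5] 0.586277867649009
cell [([419.4, -156.6, 11.9], 0.79), ([404.9, -242.3, 16.3], 0.78), ([364.2, -79.6, 16.0], 0.7), ([347.4, -302.4, 14.8], 0.6), ([463.8, -6.1, 11.8], 0.58), ([346.1, 304.4, 12.9], 0.46)]
```

View pics/w9.png

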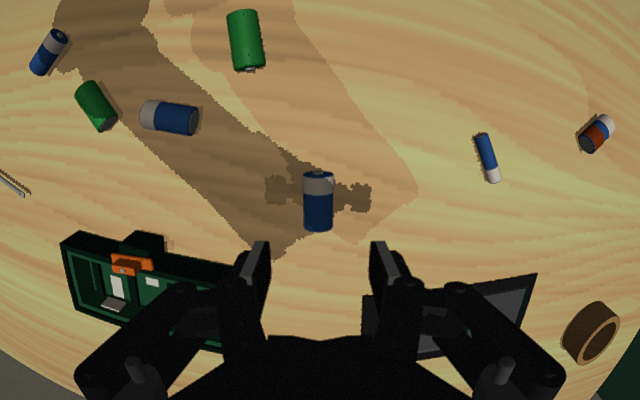

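```bash
cat > seg.py <<'E'
from h import *
import sys
def cells(t,z=18,mn=40):
    s,p=pickle.load(open(t+'.pkl','rb'))
    hsv=cv2.cvtColor(p['image'],cv2.COLOR_BGR2HSV)
    b=cv2.inRange(hsv,(100,90,30),(130,255,255)); b[245:]=0
    n,l,st,c=cv2.connectedComponentsWithStats(b)
    for i in range(1,n):
        if st[i,4]<mn: continue
        ys,xs=np.nonzero(l==i); m=(l==i).astype(np.uint8)
        w=toz(p,np.c_[xs,ys],z,s)[:,:2]; print('blue px',c[i].round(),st[i,4],'w',w.mean(0).round(1),[np.round(v,2) for v in cv2.minAreaRect(w.astype(np.float32))])
cells(sys.argv[1])
E
python3 seg.py w9; python3 - <<'E'
from h import *
s,p=pickle.load(open('w9.pkl','rb'));im=p['image']
def c(x,y,r=40):
    y0=max(0,y-r);x0=max(0,x-r);k=im[y0:y0+2*r,x0:x0+2*r];return cv2.resize(k,(380,380),interpolation=cv2.INTER_CUBIC)
cv2.imwrite('pics/w9c.png',cv2.resize(np.hstack([c(318,200),c(168,118),c(48,52)]),(798,266)))
print(toz(p,[(304,186),(332,187),(305,222),(332,222)],13,s),toz(p,[(318,173),(318,229)],13,s),toz(p,[(318,173),(318,229)],20,s))
E
```

```text
blue px [59. 36.] 123 w [ 343.9 -292.5] [array([ 343.25, -292.67]), array([33.8 ,  9.93]), np.float64(64.8)]
blue px [42. 61.] 484 w [ 368.1 -317.9] [array([ 366.75, -316.61]), array([32.46, 44.5 ]), np.float64(44.17)]
blue px [173. 118.] 1008 w [ 422.4 -138.3] [array([ 422.6, -137. ]), array([40.47, 24.29]), np.float64(85.81)]
blue px [602. 128.] 134 w [346.7 295.2] [array([346.61, 293.65]), array([36.28, 13.35]), np.float64(69.86)]
blue px [486. 152.] 453 w [409.8 135.8] [array([409.92, 135.83]), array([34.33, 14.14]), np.float64(36.78)]
blue px [588. 142.] 50 w [368.2 274.5] [array([369.16, 272.35]), array([32.88, 12.88]), np.float64(63.65)]
blue px [317. 175.] 113 w [454.9  -9.8] [array([454.74,  -9.55]), array([ 4.2 , 23.69]), np.float64(8.54)]
blue px [318. 212.] 974 w [487.2  -4.4] [array([487.64,  -4.22]), array([33.45, 23.54]), np.float64(8.47)]
[[467.37377062 -19.08511472  13.        ]
 [464.73988919   4.36853556  13.        ]
 [499.50426022 -13.77848709  13.        ]
 [496.03303035   9.57846152  13.        ]] [[454.54884256  -9.12055164  13.        ]
 [504.40152527  -1.54040675  13.        ]] [[452.99117387  -9.41341055  20.        ]
 [501.45650499  -2.0442137   20.        ]]
```

View pics/w9c.png

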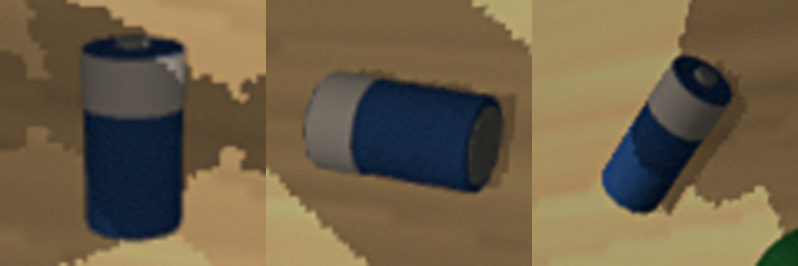

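Call:
play_rows(increments=[{"offset":[0.5,0.1,-4],"spin":0,"gripper":105},{"offset":[0.5,0.1,-8],"spin":0,"gripper":105},{"offset":[0.5,0.1,-10],"spin":0,"gripper":105},{"offset":[0.5,0.1,-11],"spin":0,"gripper":105},{"offset":[0.5,0.1,-11.8],"spin":0,"gripper":105},{"offset":[0.5,0.1,-11.8],"spin":0,"gripper":105}])

```text
t: 15.87
position: [481.5, -1.0, 5.3]
eef_rot: [-1.55, -0.132, 0.116]
ft_force: [-0.5, 0.7, 0.1]
finger_gap: 0.593
```

```bash
python3 st.py;python3 look.py wrist w10
```

```text
15.87 [481.5  -1.    5.3] jaw 1.729 tilt [ 0.012 -1.     0.016] [-0.5  0.7  0.1] 50.4 q [ 0.35  0.77 -0.59  2.26  1.12  0.42  0.55]
w10 15.8667 [481.5  -1.    5.3] [-1.55  -0.132  0.116] [-0.5  0.7  0.1] 0.5925580259736785
```

View pics/w10.png

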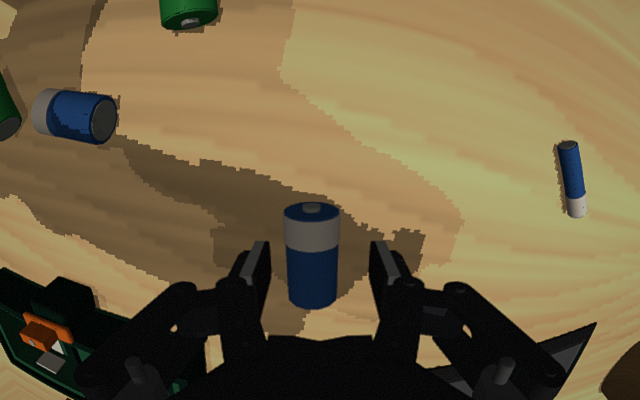

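Call:
play_rows(increments=[{"offset":[-0.3,-0.45,-0.1],"spin":0,"gripper":105},{"offset":[-0.3,-0.45,-0.1],"spin":0,"gripper":105},{"offset":[-0.3,-0.45,-0.1],"spin":0,"gripper":200},{"offset":[-0.3,-0.45,-0.1],"spin":0,"gripper":255},{"offset":[-0.3,-0.45,-0.1],"spin":0,"gripper":255},{"offset":[-0.3,-0.45,-0.1],"spin":0,"gripper":255}])

```text
t: 16.42
position: [479.1, -5.7, 5.9]
eef_rot: [-1.551, -0.134, 0.113]
ft_force: [-1.4, -0.5, 4.9]
finger_gap: 0.285
```

```bash
python3 st.py;python3 look.py wrist w11
```

```text
16.42 [479.1  -5.7   5.9] jaw 1.729 tilt [ 0.014 -1.     0.016] [-1.4 -0.5  4.9] 24.2 q [ 0.35  0.76 -0.58  2.27  1.13  0.41  0.55]
w11 16.4167 [479.1  -5.7   5.9] [-1.551 -0.134  0.113] [-1.4 -0.5  4.9] 0.2847552451913432
```

View pics/w11.png

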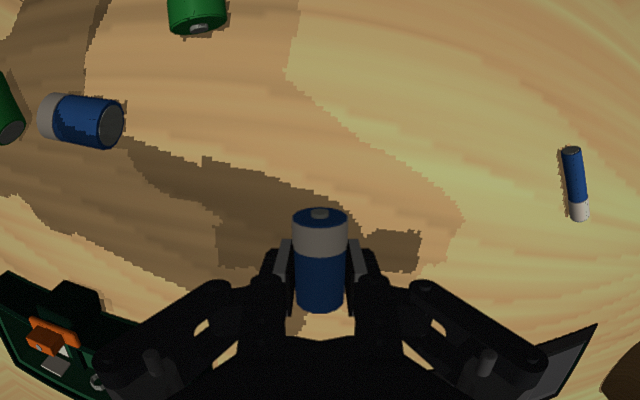

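Call:
play_rows(increments=[{"offset":[0,0,2],"spin":0,"gripper":255},{"offset":[0,0,5],"spin":0,"gripper":255},{"offset":[0,0,9],"spin":0,"gripper":255},{"offset":[2.5,-3.2,11],"spin":-0.08,"gripper":255},{"offset":[5,-6.5,11],"spin":-0.16,"gripper":255},{"offset":[7.5,-9.8,11],"spin":-0.165,"gripper":255},{"offset":[10,-13,11],"spin":-0.165,"gripper":255},{"offset":[12.7,-16.7,11],"spin":-0.165,"gripper":255},{"offset":[12.7,-16.7,11],"spin":-0.165,"gripper":255},{"offset":[12.7,-16.7,11],"spin":-0.165,"gripper":255}])

```text
t: 17.3
position: [607.4, -177.4, 115.4]
eef_rot: [-1.556, -0.001, -0.024]
ft_force: [-0.5, 1.0, -1.6]
finger_gap: 0.283
```

```bash
python3 st.py;python3 look.py wrist w12
```

```text
17.3 [ 607.4 -177.4  115.4] jaw 1.556 tilt [ 0.015 -1.     0.014] [-0.5  1.  -1.6] 24.0 q [ 0.75  0.75 -0.8   1.89  0.72  0.8   1.12]
w12 17.3 [ 607.4 -177.4  115.4] [-1.556e+00 -1.000e-03 -2.400e-02] [-0.5  1.  -1.6] 0.2826138270708584
```

View pics/w12.png

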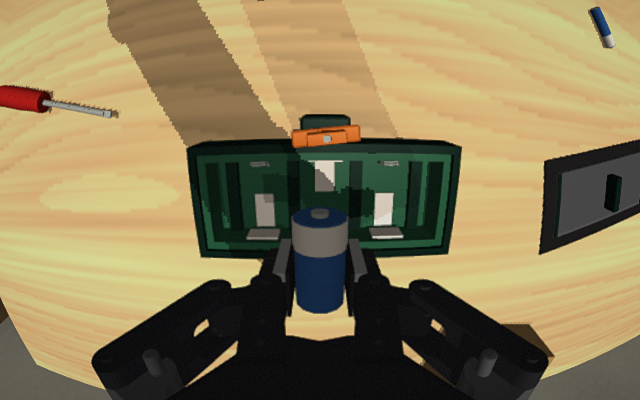

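Call:
play_rows(increments=[{"offset":[0,0.45,-2],"spin":0.01,"gripper":255},{"offset":[0,0.45,-4],"spin":0.01,"gripper":255},{"offset":[0,0.45,-6],"spin":0.01,"gripper":255},{"offset":[0,0.45,-7],"spin":0.01,"gripper":255},{"offset":[0,0.45,-7],"spin":0.01,"gripper":255}])

```text
t: 17.77
position: [603.0, -167.5, 43.4]
eef_rot: [-1.553, -0.009, -0.005]
ft_force: [-0.0, 0.3, -0.2]
finger_gap: 0.29
```

```bash
python3 st.py;python3 look.py wrist w13
```

```text
17.77 [ 603.  -167.5   43.4] jaw 1.573 tilt [ 0.008 -1.     0.017] [-0.   0.3 -0.2] 24.6 q [ 0.69  0.83 -0.72  1.93  0.82  0.7   1.04]
w13 17.7667 [ 603.  -167.5   43.4] [-1.553 -0.009 -0.005] [-0.   0.3 -0.2] 0.2896364044730669
```

View pics/w13.png

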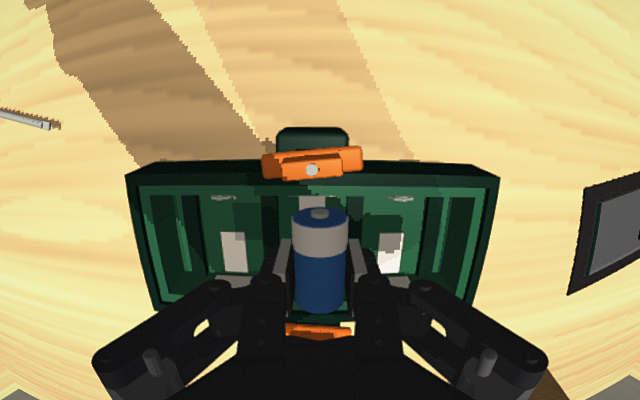

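Call:
play_rows(increments=[{"offset":[0.35,-0.5,0],"spin":-0.01,"gripper":255},{"offset":[0.35,-0.5,-1],"spin":-0.01,"gripper":255},{"offset":[0.35,-0.5,-2],"spin":-0.01,"gripper":255},{"offset":[0.35,-0.5,-2.5],"spin":-0.01,"gripper":255},{"offset":[0.35,-0.5,-2.5],"spin":-0.01,"gripper":255}])

```text
t: 18.23
position: [606.6, -173.0, 18.3]
eef_rot: [-1.554, -0.0, -0.013]
ft_force: [-1.0, 0.2, -0.5]
finger_gap: 0.285
```

```bash
python3 st.py
```

```text
18.23 [ 606.6 -173.    18.3] jaw 1.563 tilt [ 0.008 -1.     0.017] [-1.   0.2 -0.5] 24.2 q [ 0.67  0.87 -0.69  1.92  0.85  0.67  1.02]
```

Aligned. Lower to ≈10.

Call:
play_rows(increments=[{"offset":[0,0,-0.4],"spin":0,"gripper":255},{"offset":[0,0,-0.8],"spin":0,"gripper":255},{"offset":[0,0,-0.8],"spin":0,"gripper":255}])

```text
t: 18.48
position: [606.7, -172.9, 10.2]
eef_rot: [-1.554, -0.0, -0.013]
ft_force: [0.2, -0.4, -1.2]
finger_gap: 0.286
```

```bash
python3 st.py
```

```text
18.48 [ 606.7 -172.9   10.2] jaw 1.563 tilt [ 0.008 -1.     0.017] [ 0.2 -0.4 -1.2] 24.3 q [ 0.67  0.88 -0.68  1.92  0.87  0.66  1.01]
```

Call:
play_rows(increments=[{"offset":[0,0,-0.05],"spin":0,"gripper":200},{"offset":[0,0,0],"spin":0,"gripper":155},{"offset":[0,0,0],"spin":0,"gripper":155},{"offset":[0,0,0],"spin":0,"gripper":155},{"offset":[0,0,2],"spin":0,"gripper":155},{"offset":[0,0,5],"spin":0,"gripper":155},{"offset":[0,0,9],"spin":0,"gripper":155},{"offset":[0,0,12],"spin":0,"gripper":155},{"offset":[0,0,12],"spin":0,"gripper":155}])

```text
t: 19.23
position: [611.3, -172.4, 136.7]
eef_rot: [-1.555, -0.009, -0.022]
ft_force: [0.5, 1.2, 0.8]
finger_gap: 0.39
```

```bash
python3 st.py;python3 look.py wrist w14
```

```text
19.23 [ 611.3 -172.4  136.7] jaw 1.563 tilt [ 0.02  -1.     0.016] [0.5 1.2 0.8] 33.1 q [ 0.76  0.73 -0.83  1.87  0.69  0.84  1.14]
w14 19.2333 [ 611.3 -172.4  136.7] [-1.555 -0.009 -0.022] [0.5 1.2 0.8] 0.38973977245012453
```

View pics/w14.png

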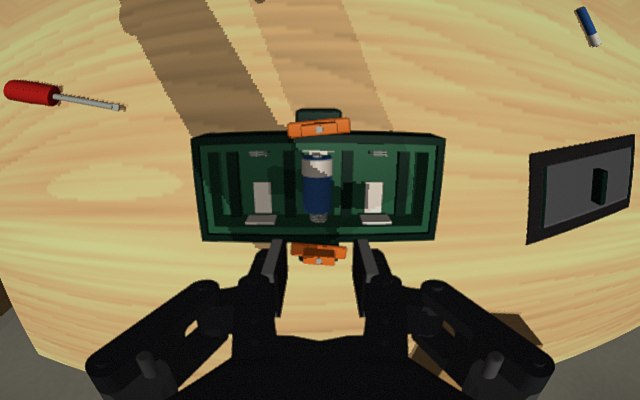

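Call:
play_rows(increments=[{"offset":[-2,0.3,0],"spin":-0.12,"gripper":105},{"offset":[-4,0.6,0],"spin":-0.24,"gripper":105},{"offset":[-6,0.9,0],"spin":-0.36,"gripper":105},{"offset":[-8,1.2,0],"spin":-0.48,"gripper":105},{"offset":[-10,1.5,0],"spin":-0.6,"gripper":105},{"offset":[-12,1.7,0],"spin":-0.72,"gripper":105},{"offset":[-14,1.9,0],"spin":-0.84,"gripper":105},{"offset":[-16,2.1,0],"spin":-0.96,"gripper":105},{"offset":[-18,2.4,0],"spin":-1.08,"gripper":105},{"offset":[-18.9,2.6,0],"spin":-1.2,"gripper":105}])

```text
t: 20.12
position: [415.7, -146.7, 132.8]
eef_rot: [-1.356, 0.929, -0.957]
ft_force: [-0.5, -0.4, -0.7]
finger_gap: 0.587
```

```bash
python3 st.py
```

```text
20.12 [ 415.7 -146.7  132.8] jaw 0.356 tilt [ 0.014 -1.     0.01 ] [-0.5 -0.4 -0.7] 49.9 q [ 0.62  0.44 -0.5   2.31  0.49  0.47  0.08]
```

Call:
play_rows(increments=[{"offset":[0.5,0,-0.5],"spin":-0.12,"gripper":105},{"offset":[0.5,0,-1],"spin":-0.24,"gripper":105},{"offset":[0.5,0,-1.5],"spin":-0.36,"gripper":105},{"offset":[0.5,0,-2],"spin":-0.48,"gripper":105},{"offset":[0.5,0,-2],"spin":-0.48,"gripper":105},{"offset":[0.5,0,-2],"spin":-0.48,"gripper":105}])

```text
t: 20.62
position: [419.9, -146.6, 112.1]
eef_rot: [-1.155, 1.285, -1.312]
ft_force: [0.5, -0.0, -0.2]
finger_gap: 0.587
```

```bash
python3 st.py;python3 look.py wrist w15 cell; python3 seg.py w15
```

```text
20.62 [ 419.9 -146.6  112.1] jaw -0.121 tilt [ 0.014 -1.     0.008] [ 0.5 -0.  -0.2] 49.9 q [ 0.47  0.47 -0.32  2.31  0.41  0.4  -0.32]
w15 20.6167 [ 419.9 -146.6  112.1] [-1.155  1.285 -1.312] [ 0.5 -0.  -0.2] 0.5867800347909471
cell [([593.2, -172.0, 16.5], 0.86), ([402.0, -243.2, 13.7], 0.84), ([366.7, -78.9, 10.9], 0.6), ([602.7, -171.0, -3.8], 0.57), ([419.0, -157.9, 14.2], 0.56), ([344.5, -302.7, 12.7], 0.36)]
blue px [322. 187.] 1255 w [ 423.3 -137.8] [array([ 423.34, -137.7 ]), array([36.47, 24.12]), np.float64(86.54)]
blue px [530. 200.] 679 w [ 620.7 -173.5] [array([ 619.98, -173.69]), array([28.15, 42.13]), np.float64(89.03)]
blue px [503. 206.] 73 w [ 587.7 -174.8] [array([ 587.97, -174.33]), array([ 4.41, 22.73]), np.float64(2.26)]
```

View pics/w15.png

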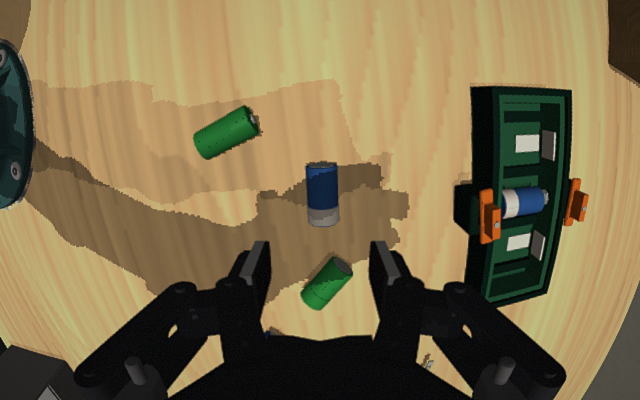

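Call:
play_rows(increments=[{"offset":[0.25,0,-3],"spin":0.04,"gripper":105},{"offset":[0.25,0,-6],"spin":0.04,"gripper":105},{"offset":[0.25,0,-8],"spin":0.04,"gripper":105},{"offset":[0.25,0,-9.5],"spin":0.04,"gripper":105},{"offset":[0.25,0,-10.5],"spin":0.04,"gripper":105},{"offset":[0.25,0,-10.6],"spin":0.04,"gripper":105}])

```text
t: 21.22
position: [422.3, -146.3, 5.0]
eef_rot: [-1.176, 1.257, -1.28]
ft_force: [-0.6, 0.0, -0.3]
finger_gap: 0.59
```

```bash
python3 st.py;python3 look.py wrist w16
```

```text
21.22 [ 422.3 -146.3    5. ] jaw -0.079 tilt [ 0.013 -1.     0.007] [-0.6  0.  -0.3] 50.1 q [ 0.28  0.69 -0.08  2.35  0.59  0.11 -0.45]
w16 21.2167 [ 422.3 -146.3    5. ] [-1.176  1.257 -1.28 ] [-0.6  0.  -0.3] 0.5898426705961816
```

View pics/w16.png

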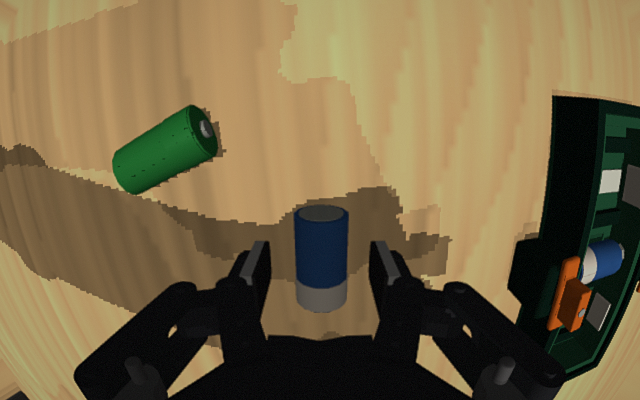

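Call:
play_rows(increments=[{"offset":[0,0,0.05],"spin":0,"gripper":200},{"offset":[0,0,0.05],"spin":0,"gripper":255},{"offset":[0,0,0.05],"spin":0,"gripper":255},{"offset":[0,0,0.05],"spin":0,"gripper":255}])

```text
t: 21.6
position: [423.0, -146.6, 7.1]
eef_rot: [-1.174, 1.255, -1.282]
ft_force: [-0.3, -0.6, 4.5]
finger_gap: 0.285
```

```bash
python3 st.py
```

```text
21.6 [ 423.  -146.6    7.1] jaw -0.08 tilt [ 0.013 -1.     0.009] [-0.3 -0.6  4.5] 24.2 q [ 0.29  0.68 -0.08  2.35  0.59  0.12 -0.45]
```

Call:
play_rows(increments=[{"offset":[0,0,3],"spin":0,"gripper":255},{"offset":[0,0,6],"spin":0,"gripper":255},{"offset":[0,0,10],"spin":0.12,"gripper":255},{"offset":[3,0.4,11],"spin":0.24,"gripper":255},{"offset":[6,0.8,11],"spin":0.36,"gripper":255},{"offset":[9,1.2,11],"spin":0.48,"gripper":255},{"offset":[12,1.6,11],"spin":0.6,"gripper":255},{"offset":[15,2,11],"spin":0.72,"gripper":255},{"offset":[18.4,2.6,11],"spin":0.84,"gripper":255},{"offset":[18.4,2.6,11],"spin":0.96,"gripper":255}])

```text
t: 22.43
position: [615.1, -118.9, 119.1]
eef_rot: [-1.492, 0.515, -0.555]
ft_force: [1.4, 0.7, -0.9]
finger_gap: 0.283
```

```bash
python3 st.py
```

```text
22.43 [ 615.1 -118.9  119.1] jaw 0.886 tilt [ 0.02  -1.     0.019] [ 1.4  0.7 -0.9] 24.0 q [ 0.58  0.69 -0.67  1.91  0.63  0.73  0.43]
```

Call:
play_rows(increments=[{"offset":[-0.7,-0.2,0],"spin":0.12,"gripper":255},{"offset":[-0.7,-0.2,0],"spin":0.24,"gripper":255},{"offset":[-0.7,-0.2,0],"spin":0.36,"gripper":255},{"offset":[-0.7,-0.2,0],"spin":0.48,"gripper":255},{"offset":[-0.7,-0.2,0],"spin":0.6,"gripper":255},{"offset":[-0.7,-0.2,0],"spin":0.675,"gripper":255},{"offset":[-0.7,-0.2,0],"spin":0.675,"gripper":255},{"offset":[-0.7,-0.2,0],"spin":0.675,"gripper":255}])

```text
t: 23.1
position: [607.7, -121.5, 119.1]
eef_rot: [-1.552, -0.006, -0.025]
ft_force: [-1.0, 0.3, -1.6]
finger_gap: 0.279
```

```bash
python3 st.py;python3 look.py wrist w17
```

```text
23.1 [ 607.7 -121.5  119.1] jaw 1.559 tilt [ 0.02  -1.     0.019] [-1.   0.3 -1.6] 23.7 q [ 0.7   0.75 -0.85  1.92  0.76  0.81  1.  ]
w17 23.1 [ 607.7 -121.5  119.1] [-1.552 -0.006 -0.025] [-1.   0.3 -1.6] 0.27918881679111623
```

View pics/w17.png

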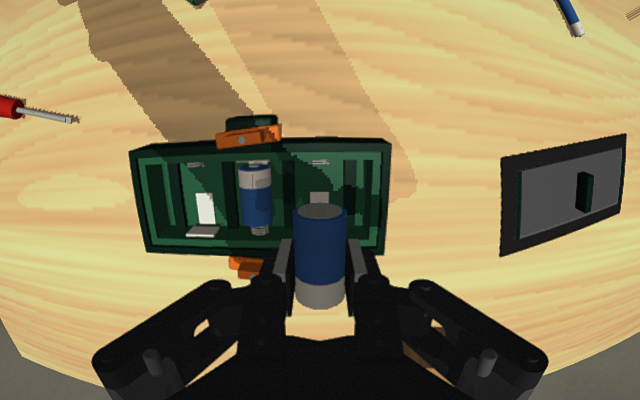

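Correct orientation (plain end to the -x spring). Descend to ~40, then check.

Call:
play_rows(increments=[{"offset":[-0.1,0.1,-2],"spin":0,"gripper":255},{"offset":[-0.1,0.1,-4],"spin":0,"gripper":255},{"offset":[-0.1,0.1,-6],"spin":0,"gripper":255},{"offset":[-0.1,0.1,-7.5],"spin":0,"gripper":255},{"offset":[-0.1,0.1,-7.5],"spin":0,"gripper":255}])

```text
t: 23.57
position: [604.5, -120.6, 41.3]
eef_rot: [-1.553, -0.001, -0.021]
ft_force: [-1.5, 0.5, -0.2]
finger_gap: 0.279
```

```bash
python3 st.py
```

```text
23.57 [ 604.5 -120.6   41.3] jaw 1.558 tilt [ 0.014 -1.     0.018] [-1.5  0.5 -0.2] 23.8 q [ 0.64  0.84 -0.75  1.95  0.87  0.7   0.9 ]
```

Call:
play_rows(increments=[{"offset":[0.25,0,-0.5],"spin":0,"gripper":255},{"offset":[0.25,0,-1.2],"spin":0,"gripper":255},{"offset":[0.25,0,-2],"spin":0,"gripper":255},{"offset":[0.25,0,-2.5],"spin":0,"gripper":255},{"offset":[0.25,0,-2.5],"spin":0,"gripper":255}])

```text
t: 23.98
position: [606.4, -120.8, 15.4]
eef_rot: [-1.553, -0.0, -0.02]
ft_force: [-0.3, -0.4, -1.0]
finger_gap: 0.282
```

```bash
python3 st.py
```

```text
23.98 [ 606.4 -120.8   15.4] jaw 1.558 tilt [ 0.013 -1.     0.018] [-0.3 -0.4 -1. ] 24.0 q [ 0.62  0.87 -0.72  1.95  0.91  0.66  0.87]
```

Call:
play_rows(increments=[{"offset":[0,0,-0.3],"spin":0,"gripper":255},{"offset":[0,0,-0.45],"spin":0,"gripper":255},{"offset":[0,0,-0.45],"spin":0,"gripper":255},{"offset":[0,0,-0.45],"spin":0,"gripper":200},{"offset":[0,0,-0.4],"spin":0,"gripper":155},{"offset":[0,0,-0.4],"spin":0,"gripper":155},{"offset":[0,0,-0.4],"spin":0,"gripper":155}])

```text
t: 24.57
position: [606.5, -120.8, 11.5]
eef_rot: [-1.553, -0.0, -0.021]
ft_force: [0.4, -0.3, 0.5]
finger_gap: 0.39
```

```bash
python3 st.py
```

```text
24.57 [ 606.5 -120.8   11.5] jaw 1.558 tilt [ 0.013 -1.     0.018] [ 0.4 -0.3  0.5] 33.2 q [ 0.61  0.88 -0.71  1.95  0.92  0.66  0.87]
```

Call:
play_rows(increments=[{"offset":[0,0,2],"spin":0,"gripper":155},{"offset":[0,0,5],"spin":0,"gripper":155},{"offset":[0,0,9],"spin":0,"gripper":155},{"offset":[0,0,12],"spin":0,"gripper":155},{"offset":[0,0,12],"spin":0,"gripper":155}])

```text
t: 24.98
position: [611.0, -119.8, 137.9]
eef_rot: [-1.553, -0.009, -0.029]
ft_force: [1.1, 0.2, 0.8]
finger_gap: 0.391
```

```bash
python3 st.py;python3 look.py wrist w18
```

```text
24.98 [ 611.  -119.8  137.9] jaw 1.558 tilt [ 0.024 -1.     0.018] [1.1 0.2 0.8] 33.2 q [ 0.71  0.73 -0.87  1.9   0.73  0.84  1.02]
w18 24.9833 [ 611.  -119.8  137.9] [-1.553 -0.009 -0.029] [1.1 0.2 0.8] 0.3905862264204235
```

View pics/w18.png

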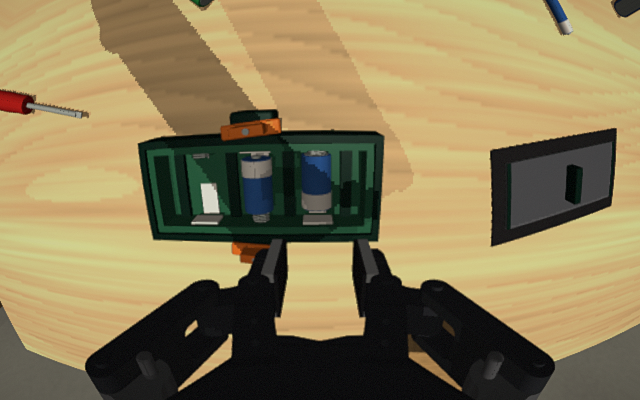

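Call:
play_rows(increments=[{"offset":[-3,-2.3,0],"spin":-0.1,"gripper":105},{"offset":[-6,-4.6,0],"spin":-0.2,"gripper":105},{"offset":[-9,-6.9,0],"spin":-0.3,"gripper":105},{"offset":[-12,-9.2,0],"spin":-0.4,"gripper":105},{"offset":[-15,-11.5,0],"spin":-0.5,"gripper":105},{"offset":[-18,-13.8,0],"spin":-0.6,"gripper":105},{"offset":[-21,-16,-0.5],"spin":-0.7,"gripper":105},{"offset":[-25.1,-19.1,-1],"spin":-0.77,"gripper":105},{"offset":[-25.1,-19.1,-1.5],"spin":-0.77,"gripper":105},{"offset":[-25.1,-19.1,-1.5],"spin":-0.77,"gripper":105}])

```text
t: 25.87
position: [352.7, -313.1, 118.2]
eef_rot: [-1.474, 0.601, -0.632]
ft_force: [-0.1, 0.0, -0.5]
finger_gap: 0.59
```

```bash
python3 st.py;python3 look.py wrist w19 cell; python3 seg.py w19
```

```text
25.87 [ 352.7 -313.1  118.2] jaw 0.781 tilt [ 0.015 -1.     0.014] [-0.1  0.  -0.5] 50.1 q [ 1.14  0.54 -0.67  2.25  0.66  0.53  0.75]
w19 25.8667 [ 352.7 -313.1  118.2] [-1.474  0.601 -0.632] [-0.1  0.  -0.5] 0.589645738092641
cell [([406.0, -242.2, 15.4], 0.88), ([593.6, -175.1, 16.5], 0.72), ([347.8, -301.3, 14.3], 0.63), ([366.5, -81.0, 10.4], 0.59), ([617.1, -117.6, 15.3], 0.56)]
blue px [322. 174.] 121 w [ 341.8 -297.3] [array([ 341.67, -297.06]), array([23.26,  4.13]), np.float64(44.58)]
blue px [323. 212.] 1042 w [ 365.3 -320.3] [array([ 365.24, -320.41]), array([23.74, 34.24]), np.float64(45.78)]
blue px [586. 230.] 310 w [ 609.  -119.7] [array([ 611.48, -120.64]), array([34.06, 29.69]), np.float64(1.97)]
```

View pics/w19.png

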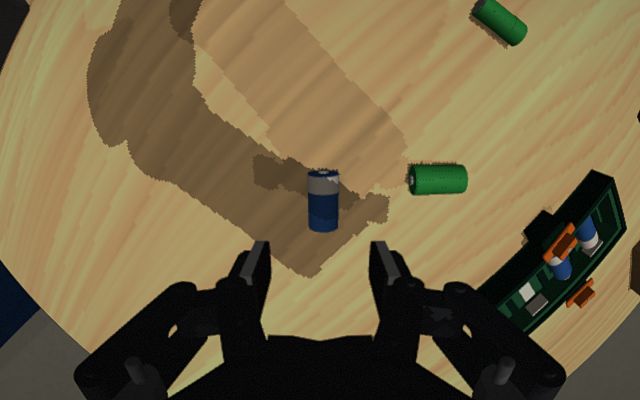

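Call:
play_rows(increments=[{"offset":[0.65,0,-3],"spin":0.01,"gripper":105},{"offset":[0.65,0,-6],"spin":0.01,"gripper":105},{"offset":[0.65,0,-8.5],"spin":0.01,"gripper":105},{"offset":[0.65,0,-10],"spin":0.01,"gripper":105},{"offset":[0.65,0,-11.1],"spin":0.01,"gripper":105},{"offset":[0.65,0,-11.2],"spin":0.01,"gripper":105}])

```text
t: 26.47
position: [367.1, -308.5, 6.0]
eef_rot: [-1.474, 0.58, -0.618]
ft_force: [-0.1, 0.5, 0.1]
finger_gap: 0.586
```

```bash
python3 st.py;python3 look.py wrist w20
```

```text
26.47 [ 367.1 -308.5    6. ] jaw 0.803 tilt [ 0.018 -1.     0.02 ] [-0.1  0.5  0.1] 49.8 q [ 0.89  0.72 -0.37  2.28  0.96  0.27  0.47]
w20 26.4667 [ 367.1 -308.5    6. ] [-1.474  0.58  -0.618] [-0.1  0.5  0.1] 0.5858701915544012
```

View pics/w20.png

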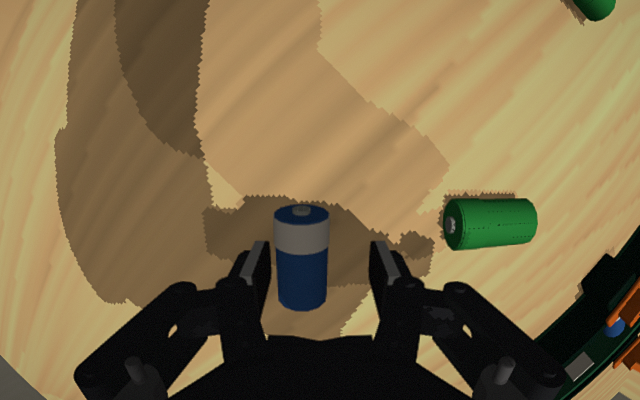

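Call:
play_rows(increments=[{"offset":[-0.75,-0.45,0],"spin":0,"gripper":105},{"offset":[-0.75,-0.45,0],"spin":0,"gripper":105},{"offset":[-0.75,-0.45,-0.05],"spin":0,"gripper":105}])

```text
t: 26.77
position: [359.7, -313.8, 7.0]
eef_rot: [-1.474, 0.579, -0.621]
ft_force: [0.5, -0.1, -0.1]
finger_gap: 0.59
```

```bash
python3 st.py
```

```text
26.77 [ 359.7 -313.8    7. ] jaw 0.802 tilt [ 0.02 -1.    0.02] [ 0.5 -0.1 -0.1] 50.2 q [ 0.9   0.71 -0.36  2.28  0.97  0.27  0.48]
```

Call:
play_rows(increments=[{"offset":[0,0.05,-0.1],"spin":0,"gripper":105},{"offset":[0,0.05,-0.1],"spin":0,"gripper":200},{"offset":[0,0.05,-0.1],"spin":0,"gripper":255},{"offset":[0,0.05,-0.1],"spin":0,"gripper":255},{"offset":[0,0.05,-0.1],"spin":0,"gripper":255}])

```text
t: 27.18
position: [359.8, -313.5, 6.6]
eef_rot: [-1.475, 0.579, -0.622]
ft_force: [-1.2, 0.9, 6.4]
finger_gap: 0.282
```

```bash
python3 st.py;python3 look.py wrist w21
```

```text
27.18 [ 359.8 -313.5    6.6] jaw 0.802 tilt [ 0.021 -1.     0.02 ] [-1.2  0.9  6.4] 24.0 q [ 0.9   0.71 -0.36  2.29  0.97  0.26  0.47]
w21 27.1833 [ 359.8 -313.5    6.6] [-1.475  0.579 -0.622] [-1.2  0.9  6.4] 0.28235946181850924
```

View pics/w21.png

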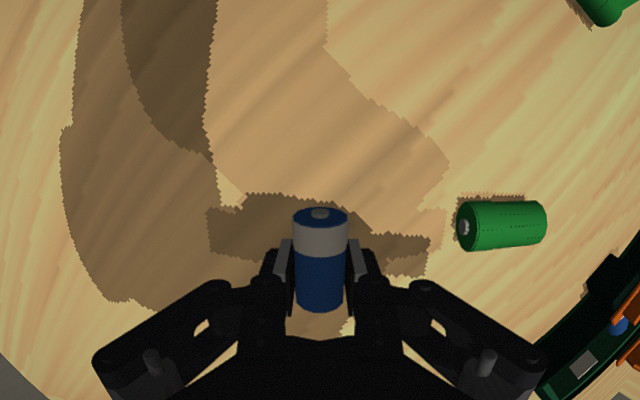

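Call:
play_rows(increments=[{"offset":[0,0,3],"spin":0,"gripper":255},{"offset":[0,0,6],"spin":0,"gripper":255},{"offset":[0,0,10],"spin":-0.12,"gripper":255},{"offset":[2,0.7,11],"spin":-0.24,"gripper":255},{"offset":[4,1.4,11],"spin":-0.36,"gripper":255},{"offset":[6,2.1,11],"spin":-0.48,"gripper":255},{"offset":[8,2.8,11],"spin":-0.6,"gripper":255},{"offset":[10,3.5,11],"spin":-0.72,"gripper":255},{"offset":[12,4.2,11],"spin":-0.84,"gripper":255},{"offset":[14,5,11],"spin":-0.96,"gripper":255}])

```text
t: 28.07
position: [500.3, -263.2, 116.7]
eef_rot: [-1.13, 1.305, -1.355]
ft_force: [0.0, 0.2, -1.0]
finger_gap: 0.284
```

```bash
python3 st.py
```

```text
28.07 [ 500.3 -263.2  116.7] jaw -0.164 tilt [ 0.021 -1.     0.02 ] [ 0.   0.2 -1. ] 24.1 q [ 0.68  0.57 -0.39  2.06  0.43  0.56 -0.18]
```

Call:
play_rows(increments=[{"offset":[2,0.7,0],"spin":-0.12,"gripper":255},{"offset":[4,1.4,0],"spin":-0.24,"gripper":255},{"offset":[6,2.1,0],"spin":-0.36,"gripper":255},{"offset":[8,2.8,0],"spin":-0.48,"gripper":255},{"offset":[10,3.6,0],"spin":-0.6,"gripper":255},{"offset":[10.6,3.8,0],"spin":-0.72,"gripper":255},{"offset":[10.6,3.8,0],"spin":-0.84,"gripper":255},{"offset":[10.6,3.8,0],"spin":-0.96,"gripper":255},{"offset":[10.6,3.8,0],"spin":-1.08,"gripper":255},{"offset":[10.6,3.8,0],"spin":-1.2,"gripper":255}])

```text
t: 28.9
position: [605.9, -224.7, 116.4]
eef_rot: [-0.235, 2.102, -2.147]
ft_force: [-0.7, 0.8, -1.0]
finger_gap: 0.287
```

```bash
python3 st.py
```

```text
28.9 [ 605.9 -224.7  116.4] jaw -1.37 tilt [ 0.021 -1.     0.019] [-0.7  0.8 -1. ] 24.4 q [ 0.31  0.63 -0.06  1.86  0.1   0.66 -1.18]
```

Call:
play_rows(increments=[{"offset":[0,0,0],"spin":-0.12,"gripper":255},{"offset":[0,0,0],"spin":-0.21,"gripper":255},{"offset":[0,0,-1],"spin":-0.21,"gripper":255},{"offset":[0,0,-3],"spin":-0.21,"gripper":255},{"offset":[0,0,-5],"spin":-0.21,"gripper":255},{"offset":[0,0,-6.5],"spin":-0.21,"gripper":255},{"offset":[0,0,-6.5],"spin":-0.21,"gripper":255}])

```text
t: 29.48
position: [602.8, -223.5, 47.4]
eef_rot: [0.024, -2.186, 2.222]
ft_force: [-0.4, -0.3, -0.9]
finger_gap: 0.288
```

```bash
python3 st.py;python3 look.py wrist w22
```

```text
29.48 [ 602.8 -223.5   47.4] jaw -1.577 tilt [ 0.029 -0.999  0.016] [-0.4 -0.3 -0.9] 24.5 q [ 0.27  0.73 -0.    1.89  0.05  0.55 -1.34]
w22 29.4833 [ 602.8 -223.5   47.4] [ 0.024 -2.186  2.222] [-0.4 -0.3 -0.9] 0.28842982314120086
```

View pics/w22.png

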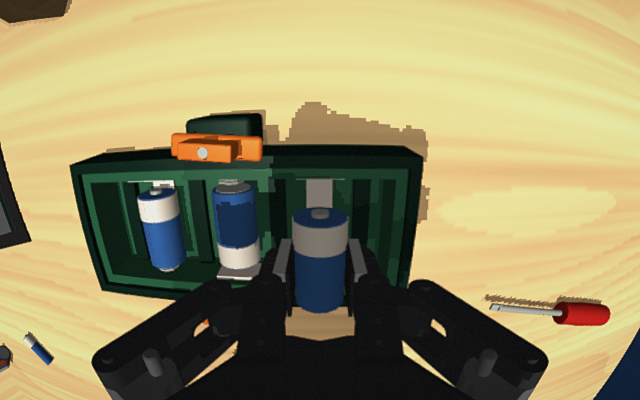

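Call:
play_rows(increments=[{"offset":[0.35,-0.1,-0.3],"spin":0,"gripper":255},{"offset":[0.35,-0.1,-1.2],"spin":0,"gripper":255},{"offset":[0.35,-0.1,-2.2],"spin":0,"gripper":255},{"offset":[0.35,-0.1,-3],"spin":0,"gripper":255},{"offset":[0.35,-0.1,-3],"spin":0,"gripper":255}])

```text
t: 29.95
position: [606.0, -224.5, 17.2]
eef_rot: [0.025, -2.186, 2.221]
ft_force: [-0.7, -0.3, -0.7]
finger_gap: 0.285
```

```bash
python3 st.py
```

```text
29.95 [ 606.  -224.5   17.2] jaw -1.577 tilt [ 0.029 -0.999  0.016] [-0.7 -0.3 -0.7] 24.2 q [ 0.27  0.78  0.    1.89  0.05  0.5  -1.35]
```

Call:
play_rows(increments=[{"offset":[0,0,-0.4],"spin":0,"gripper":255},{"offset":[0,0,-0.65],"spin":0,"gripper":255},{"offset":[0,0,-0.65],"spin":0,"gripper":255},{"offset":[0,0,-0.65],"spin":0,"gripper":200},{"offset":[0,0,-0.6],"spin":0,"gripper":155},{"offset":[0,0,-0.6],"spin":0,"gripper":155},{"offset":[0,0,-0.6],"spin":0,"gripper":155}])

```text
t: 30.53
position: [606.2, -224.5, 11.3]
eef_rot: [0.024, -2.186, 2.221]
ft_force: [-0.1, 0.1, 0.0]
finger_gap: 0.392
```

```bash
python3 st.py
```

```text
30.53 [ 606.2 -224.5   11.3] jaw -1.577 tilt [ 0.029 -0.999  0.016] [-0.1  0.1  0. ] 33.3 q [ 0.27  0.79  0.    1.89  0.05  0.49 -1.35]
```

Call:
play_rows(increments=[{"offset":[0,0,2],"spin":0,"gripper":155},{"offset":[0,0,5],"spin":0,"gripper":155},{"offset":[0,0,9],"spin":0,"gripper":155},{"offset":[0,-1,13],"spin":0,"gripper":155},{"offset":[0,-3,16],"spin":0,"gripper":155},{"offset":[0,-6,19],"spin":0,"gripper":155},{"offset":[0,-10,20],"spin":0,"gripper":155},{"offset":[0,-14,20],"spin":0,"gripper":155},{"offset":[0,-18,20],"spin":0,"gripper":155},{"offset":[0,-18,20],"spin":0,"gripper":155}])

```text
t: 31.37
position: [602.4, -417.6, 212.4]
eef_rot: [0.01, -2.168, 2.226]
ft_force: [-1.9, -1.1, 0.3]
finger_gap: 0.39
```

```bash
python3 st.py;python3 look.py wrist w23;python3 look.py scene s23 cell cover mat thin_cell rusty_cell;python3 look.py top t23 cell cover mat thin_cell rusty_cell;python3 - <<'E'
from h import *
s,p=pickle.load(open('t23.pkl','rb'))
cv2.imwrite('pics/t23c.png',cv2.resize(p['image'][90:300,150:510],None,fx=2.2,fy=2.2,interpolation=cv2.INTER_CUBIC))
E
```

```text
31.37 [ 602.4 -417.6  212.4] jaw -1.59 tilt [ 0.029 -0.999  0.027] [-1.9 -1.1  0.3] 33.2 q [ 0.52  0.62  0.01  1.6   0.04  0.94 -1.08]
w23 31.3667 [ 602.4 -417.6  212.4] [ 0.01  -2.168  2.226] [-1.9 -1.1  0.3] 0.3901533854335709
s23 31.4167 [ 603.2 -412.5  211.6] [ 0.014 -2.175  2.222] [ 0.3  0.2 -0.4] 0.3921958249320083
cell [([366.7, -78.1, 13.6], 0.7), ([620.1, -116.6, 19.4], 0.62), ([590.7, -174.9, 18.6], 0.53), ([625.8, -224.6, 16.2], 0.52), ([408.3, -240.9, 10.6], 0.49), ([344.5, 305.0, 14.9], 0.32)]
cover [([611.0, 178.5, 3.3], 0.65)]
mat []
thin_cell [([425.8, 154.6, 9.6], 0.56)]
rusty_cell [([341.4, 304.5, 13.3], 0.64)]
t23 31.7167 [ 607.  -402.   211.1] [ 0.028 -2.189  2.221] [ 0.5 -0.7  0.3] 0.3925401490077521
cell [([366.8, -79.1, 16.5], 0.82), ([616.9, -122.6, 18.9], 0.77), ([587.0, -168.3, 20.3], 0.69), ([405.1, -246.1, 13.4], 0.66), ([621.6, -223.5, 17.2], 0.63)]
cover [([610.3, 177.2, 3.2], 0.69)]
mat []
thin_cell [([426.6, 155.8, 10.2], 0.69)]
rusty_cell [([346.1, 305.5, 15.2], 0.91)]
```

View pics/t23c.png

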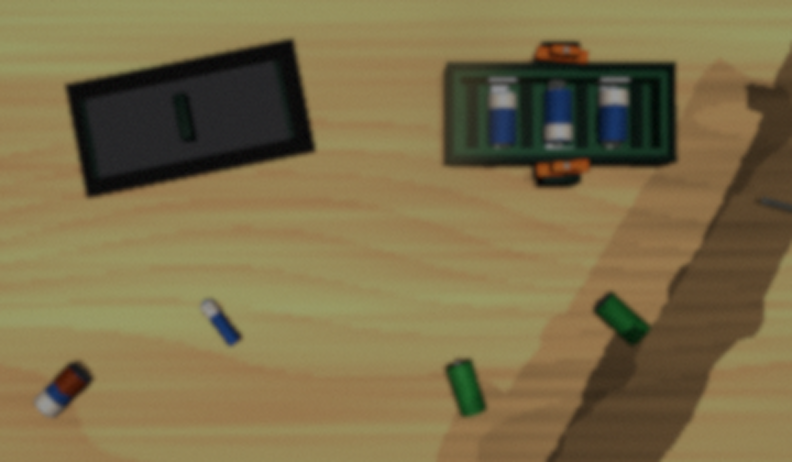

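View pics/w23.png

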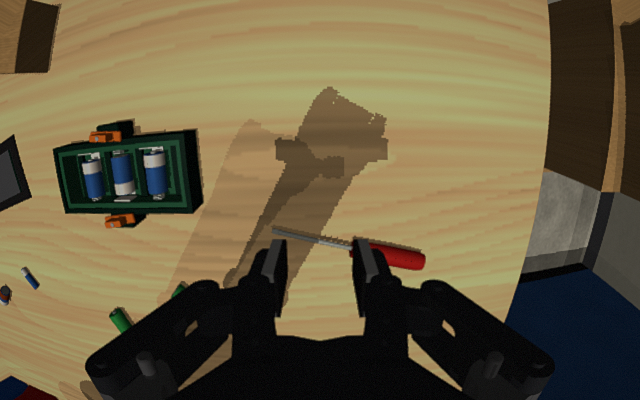

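View pics/s23.png

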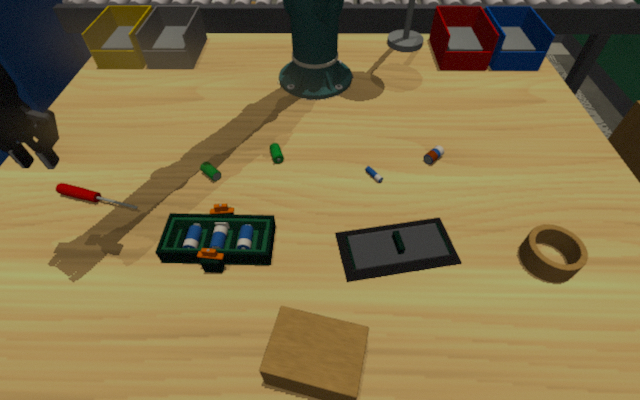

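```bash
python3 - <<'E'
from h import *
s,p=pickle.load(open('t23.pkl','rb'))
hsv=cv2.cvtColor(p['image'],cv2.COLOR_BGR2HSV)
b=cv2.inRange(hsv,(100,90,30),(130,255,255)); b[:100]=0;b[170:]=0
n,l,st,c=cv2.connectedComponentsWithStats(b)
for i in range(1,n):
    if st[i,4]>15:
        ys,xs=np.nonzero(l==i); w=toz(p,np.c_[xs,ys],24,s)[:,:2]
        print(c[i],st[i,4],(w.mean(0)-[606.8,-172.7]).round(1),(w.min(0)-[606.8,-172.7]).round(1),(w.max(0)-[606.8,-172.7]).round(1))
E
```

```text
[403.48924731 137.73655914] 186 [8.  2.2] [-7.1 -9.2] [24.  13.6]
[427.99019608 145.65196078] 204 [ -8.7 -47.6] [-25.8 -60.1] [  7.1 -35.1]
[378.07228916 147.13855422] 166 [-10.9  54.4] [-27.1  44.2] [ 3.8 65. ]
```

```bash
python3 st.py; python3 -c "
from workcell import arm
print(arm.hand_in())"
```

```text
32.02 [ 606.4 -404.1  211.4] jaw -1.577 tilt [ 0.029 -0.999  0.016] [-0.3 -0.4 -1.1] 33.6 q [ 0.51  0.62  0.    1.6   0.03  0.94 -1.08]
the job is handed in; nothing more can be done
None
```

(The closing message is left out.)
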